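# Lock the LED insert into the inspection lamp and switch it on

### The job

Fit the LED insert into the mouth of the inclined inspection lamp: line its lugs up with the white marks, push it in against the spring, turn it clockwise to the red marks and let the spring seat it in the lock. Then swing the red switch lever all the way over to its far side, away from the robot, and leave the black cup and the two blue trays where they are.

Things in the scene. Friction and masses are not known exactly. Their poses are not given: they have to be found in the camera images.
- led_insert: Loose LED insert, 61 mm tall, 80 g, standing on its white nose left or right of the lamp. Origin: centre of the nose's underside; z up, x along wing grip and lugs (half a turn about z gives the same part). Shaft radius 12 mm at the bottom, 15.5 mm from z = 7 mm; aluminium collar radius 28 mm, z = 25 to 31 mm; orange wing grip 44 (x) x 16 (y) mm, z = 31 to 61 mm: grip it across the 16 mm.
- insert_lug (a point): End of one of the insert's two steel lugs, which point to its +x and -x below the collar (black dashes on the collar lie over them): tips at radius 23 mm, 8 mm wide, z = 8 to 13 mm above the insert's origin.
- lamp_house: Inclined black tube, radius 31 mm, fixed. Origin: centre of its open mouth, level with the rim, 150 mm up. z: axis out of the mouth, leaning 35 degrees from vertical to the lamp's front; x: across the mouth, to the lamp's back and up the slope; y to the lamp's left. Bore radius 17.5 mm, two lug slots 12 mm wide reaching radius 25 mm; lip 8 mm thick. Play about 2 mm all round.
- white_mark (a point): White mark on the rim over one lug slot, 75 degrees counterclockwise from the house's x seen from outside the mouth; the other slot and white mark are half a turn round. Either lug may take either slot. The insert's origin is at z = -11 mm of lamp_house when it rests here on the unpressed spring, and at -25 mm when pushed in fully, collar on the rim.
- red_mark (a point): Red mark on the rim at the lock, on the house's x (the other half a turn round). Pushed in below z = -21 mm, the insert turns clockwise 75 degrees from white to red, where the lugs meet a stop. There the lip has a 4 mm recess underneath: let go, the spring lifts the insert into it and it is locked with its origin at z = -17 mm, collar 8 mm off the rim.
- spring_contact (a joint): Brass spring disc at the bottom of the bore, m pressed in: 0 free, 0.006 with the insert locked, 0.014 with the collar on the rim. Its force is about 2.5 N at 0, 5 N locked, 8 N fully pushed.
- lamp: Inspection lamp, fixed to the worktop: white base plate 120 x 200 x 12 mm reaching from x = -70 to 50 mm and y = -130 to 70 mm of its frame. Origin on the worktop below the lamp; x to its back, y to its left, z up. The mouth's centre is at (-15, 0, 150) mm of it, the switch stands on the right of the plate.
- switch (a joint): Red toggle lever: 0 leaning to the lamp's front (off), 1.0 rad leaning to its back (on). Swings about the lamp's y axis, stays where it is left.
- switch_tip (a point): Centre of the 26 mm red ball at the end of the switch lever, 45 mm from the pivot, which lies at (-5, -105, 34) mm of the lamp. A push of about 1.5 N moves it; it meets a hard stop at both ends.
- black_cup: Black cup, 70 mm across, 58 mm tall, loose; stands on the side of the lamp where the insert is not. Origin under its centre.
- lens_tray_0: Small blue tray, 35 x 58 x 24 mm, loose, left front of the worktop. Origin under its centre.
- lens_tray_1: A second such blue tray beside it.

How it is judged:
By the outcome, as a careful person would: the job done as asked, in the order asked, and still so for the second after the job is handed in, with the robot touching nothing.
It also fails if it takes over 59 s, if anything falls off the work surface, if the arm or the gripper's body presses on something with over 40 N, if the wrist force passes 120 N, or if a joint passes its speed limit or range.

### The arm

A 7-joint arm with a two-finger parallel gripper is mounted at the origin on a cart in front of the work surface, level with it; the furniture and walls round the work are solid. World frame = base frame: x ahead of the robot, y to its left, z up, the work surface at z = 0. Lengths are in m, angles in rad, forces in N, time in s.
With the tool pointing down it reaches from about 0.4 to 0.85 m from the base axis. Payload 4.4 kg.
Tool frame: the origin (TCP) lies midway between the tips of the shut fingers; the grasp point (between the pads) lies 19 mm behind it; z points along the fingers, y is the line along which they close (so a half turn about z gives the same grasp; the last joint's range is limited). The gripper opens to 94 mm and grips with 3 to 60 N. Pads are 16 mm wide; open, the fingers measure 119 mm over their backs; the gripper's body (75 mm by 177 mm) begins 78 mm behind the grasp point.
Start: joints at [-1.309, 0.628, 0.038, 1.517, -0.027, 0.996, -0.02], TCP at [0.209, 0.615, 0.205] pointing down, gripper open.
Joint ranges: [-3.06, 3.06], [-0.37, 2.12], [-1.25, 1.32], [0.18, 2.47], [-1.1, 4.24], [0.23, 1.98], [-2.94, 2.94]. Speed limits (rad/s): [2.57, 2.57, 3.14, 3.14, 3.14, 3.14, 3.14].

### API

Orientations are given as a unit quaternion [w, x, y, z].
In Python, from station import manip gives the robot as it stands.
- The arm moves only by the tool nudge_tcp, called after "Call:" as a command line: name --argument value ..., lists and objects as JSON in quotes. Schema: {"type":"object","properties":{"motion":{"type":"array","items":{"type":"object","properties":{"d":{"type":"array","items":{"type":"number"},"minItems":3,"maxItems":3},"rot":{"type":"array","items":{"type":"number"},"minItems":3,"maxItems":3}},"additionalProperties":false},"minItems":1,"maxItems":8},"finger_gap":{"type":"number"},"grip_n":{"type":"number"},"only":{"type":"string"},"quiet":{"type":"boolean"},"lines":{"type":"string"}},"required":["motion"],"additionalProperties":false}. motion is a list of rows, 1 to 8 of them, each an object with the fields d (a list: dx, dy, dz in m), rot (a list: a rotation vector rx, ry, rz in rad); a field left out counts as zero; each row is the pose to reach, as a shift and turn from the pose commanded when the call began, along the tool's axes at that moment; what a row does not reach only later rows make up. A row lasts 1/10 s, in which the tool goes at most 0.05 m and 0.15 rad, less where a joint would pass 70% of its speed; a pose out of reach is approached as far as the arm can. finger_gap is the finger opening in m, set as the call begins (left out keeps the last). The fingers move at their own pace and stop on an object; grip_n is the grip in N (left out, the last holds). Time passes only in rows, so rows that do not move let the fingers close. The tool returns the time, the measured TCP pose, the force, the opening and the grip force at its end. only (a regular expression) keeps the lines of the reply that match it, lines (a string "A,B") keeps lines A to B, and quiet returns only ok. Input that does not fit is refused with a message, and nothing moves.
- manip.sense(): the state, without advancing time (a new reading comes with each control period).
- manip.get_image(name): name is "scene" or "top"; returns the picture (384x512x3 uint8, blue, green, red); there is no depth.
- manip.get_calibration(name): a dict with "fx", "fy", "cx", "cy" (pixels), "k1" (the pictures are not rectified: a ray, as slopes to the right and down, at radius r is drawn at 1 + k1 r^2 times it, then the intrinsics apply), "R" (3x3) and "t" (3): a world point X has camera coordinates R X + t. Camera axes: x right, y down, z forward; pixel columns grow to the right and rows downward; lengths in m; the calibration is good to about 2 mm. A picture is of the moment at which its call begins. get_calibration takes no time and is no camera call.
- manip.close_job(): hands the job in; it is judged then, once.
The state is a dict: "t": time; "joint_pos": joint angles; "joint_vel": joint speeds; "tau": joint torques, N m; "ee_pos": TCP position; "ee_rot": TCP orientation; "contact_force": force on the tool from outside, world axes, zero at the start; "ft_torque": the same for the moment, N m; "gripper_width": finger opening in m; "gripper_force": force on a finger pad.
Only numpy, scipy, OpenCV 4.12 (cv2) and the standard library are available. Lean on these libraries where they do the work, as an engineer would, in place of code of your own. Each camera call takes 0.05 s, during which the arm holds its last target. There are 200 camera calls.

## Working session

There is one attempt and no reset: what is moved stays moved. The work goes in short steps, Python scripts to look and compute and a tool call to move; the robot and the scene stay as the last step left them, time stands still between calls to the robot, and variables do not carry over. Pictures are saved under pics/ and viewed, at most 10 in all, crops included, and the job is handed in when it is done.

```bash
ls; mkdir -p pics; python3 - <<'E'
from station import manip
import cv2,numpy as np
for n in("scene","top"):
    c=manip.get_calibration(n); print(n,{k:np.round(v,4).tolist() for k,v in c.items()})
    cv2.imwrite(f"pics/{n}0.png",manip.get_image(n))
s=manip.sense();print({k:np.round(v,4).tolist() for k,v in s.items()})
E
```

```text
pics
station.py
scene {'fx': 400.1915, 'fy': 400.1915, 'cx': 246.6865, 'cy': 193.4396, 'k1': -0.1027, 'R': [[0.4998, -0.8659, -0.0191], [-0.5568, -0.3043, -0.7729], [0.6635, 0.397, -0.6342]], 't': [-0.2534, 0.371, 0.9964]}
top {'fx': 446.6944, 'fy': 446.6944, 'cx': 258.7566, 'cy': 191.5642, 'k1': -0.0253, 'R': [[-0.0307, -0.9995, 0.0031], [-0.9762, 0.0293, -0.2149], [0.2148, -0.0096, -0.9766]], 't': [0.0064, 0.5079, 1.2264]}
{'t': 0.1, 'joint_pos': [-1.3088, 0.6292, 0.0385, 1.5182, -0.027, 0.9963, -0.02], 'joint_vel': [-0.0007, -0.0019, 0.002, -0.0022, -0.0009, -0.0011, -0.0004], 'tau': [0.0026, -55.08, 1.1472, -18.712, -0.0522, 0.0192, 0.0001], 'ee_pos': [0.2091, 0.6148, 0.2047], 'ee_rot': [-0.0001, 0.1632, 0.9866, -0.0008], 'contact_force': [-0.1604, -0.4796, -0.2174], 'ft_torque': [-0.0286, -0.0355, 0.0019], 'gripper_force': 0.0, 'gripper_width': 0.0939}
```
View pics/scene0.png

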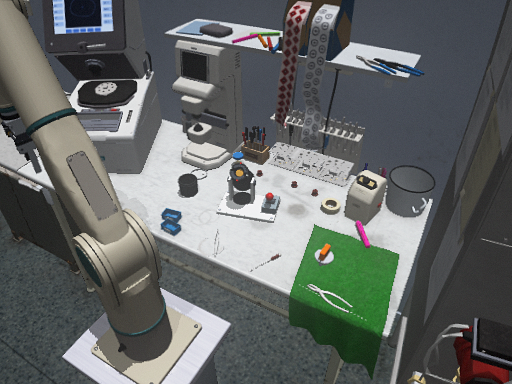

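View pics/top0.png

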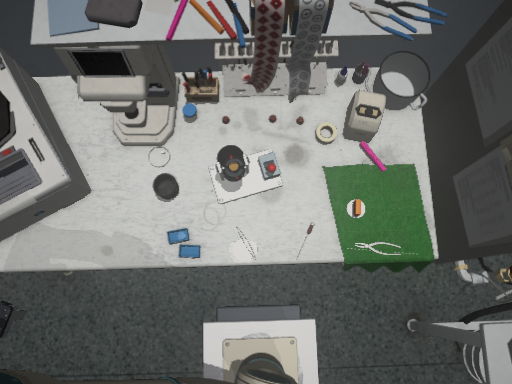

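The top view shows the insert on the green mat (orange grip at about (357,208)), the lamp at (233,165) on its white plate, the red ball at (271,168), the cup at (166,186) and the trays at (178,236) and (189,251). The scene view shows the insert at (324,251), the lamp mouth at about (240,173) and the ball at (269,196). Next I'll crop in and measure.

```bash
cat > h.py <<'E'
import numpy as np,cv2
from station import manip
from scipy.optimize import least_squares
from scipy.spatial.transform import Rotation as Rn
C={n:{k:np.array(v) for k,v in manip.get_calibration(n).items()} for n in("scene","top")}
def KD(n):
    c=C[n];return np.array([[c["fx"],0,c["cx"]],[0,c["fy"],c["cy"]],[0,0,1.]]),np.array([c["k1"],0,0,0.])
def ray(n,uv):
    K,D=KD(n);p=cv2.undistortPoints(np.array(uv,float).reshape(-1,1,2),K,D)[0,0]
    R=C[n]["R"];o=-R.T@C[n]["t"];d=R.T@np.array([p[0],p[1],1]);return o,d/np.linalg.norm(d)
def onz(n,uv,z):
    o,d=ray(n,uv);return o+d*(z-o[2])/d[2]
def proj(n,X):
    K,D=KD(n);return cv2.projectPoints(np.array(X,float).reshape(-1,1,3),cv2.Rodrigues(C[n]["R"])[0],C[n]["t"],K,D)[0][:,0]
def tri(a,b):
    (o1,d1),(o2,d2)=ray("scene",a),ray("top",b)
    s=np.linalg.lstsq(np.c_[d1,-d2],o2-o1,rcond=None)[0]
    p,q=o1+s[0]*d1,o2+s[1]*d2;return (p+q)/2,np.linalg.norm(p-q)
def quat(q):return Rn.from_quat(np.roll(q,-1))
def blobs(im,lo,hi,box,amin=4):
    x0,y0,x1,y1=box;h=cv2.cvtColor(im,cv2.COLOR_BGR2HSV);m=np.zeros(h.shape[:2],np.uint8)
    m[y0:y1,x0:x1]=cv2.inRange(h,np.array(lo),np.array(hi))[y0:y1,x0:x1]
    n,l,st,ce=cv2.connectedComponentsWithStats(m)
    return [(int(st[i,4]),ce[i].round(2),cv2.minAreaRect(np.argwhere(l==i)[:,::-1].astype(np.float32))) for i in range(1,n) if st[i,4]>=amin]
E
python3 - <<'E'
from h import *
t=cv2.imread("pics/top0.png");s=cv2.imread("pics/scene0.png")
for n,im,bx in(("top",t,(340,190,375,230)),("scene",s,(310,235,345,270))):
    for b in blobs(im,(5,120,100),(22,255,255),bx):print(n,"orange",b)
for n,im,bx in(("top",t,(255,150,290,185)),("scene",s,(258,188,285,215)),("top",t,(214,145,252,185)),("scene",s,(225,160,260,205))):
    for lo,hi in(((0,120,80),(8,255,255)),((170,120,80),(180,255,255))):
        for b in blobs(im,lo,hi,bx,1):print(n,"red",b)
z=lambda im,x,y,w,h,k:cv2.resize(im[y:y+h,x:x+w],None,fx=k,fy=k,interpolation=cv2.INTER_CUBIC)
a=z(t,200,140,80,60,5);b=z(s,215,150,80,72,5)[:300]
c=z(t,330,185,50,50,6);d=z(s,300,230,50,50,6)
o=np.zeros((600,800,3),np.uint8);o[:300,:400]=a;o[:300,400:]=b;o[300:,:300]=c;o[300:,300:600]=d
cv2.imwrite("pics/crop0.png",o)
E
```

```text
top orange (86, array([357.55, 206.66]), ((357.5, 206.5), (15.0, 5.0), 90.0))
scene orange (68, array([324.96, 249.04]), ((325.0, 249.0), (5.656853675842285, 12.727920532226562), 45.0))
scene orange (12, array([321.67, 257.25]), ((321.0, 257.5), (3.0, 4.0), 90.0))
top red (45, array([271.56, 167.07]), ((271.5, 167.0), (6.0, 7.0), 90.0))
scene red (29, array([269.1 , 195.24]), ((269.0, 195.5), (5.0, 6.0), 90.0))
scene red (1, array([271., 197.]), ((271.0, 197.0), (0.0, 0.0), 0.0))
top red (5, array([230.4, 156.2]), ((230.5, 156.0), (2.0, 1.0), 90.0))
top red (1, array([236., 177.]), ((236.0, 177.0), (0.0, 0.0), 0.0))
scene red (3, array([240.33, 162.67]), ((240.25003051757812, 162.75001525878906), (1.4142134189605713, 0.7071067094802856), 45.0))
scene red (2, array([236.5, 180. ]), ((236.5, 180.0), (1.0, 0.0), 180.0))
scene red (1, array([236., 179.]), ((236.0, 179.0), (0.0, 0.0), 0.0))
```

View pics/crop0.png

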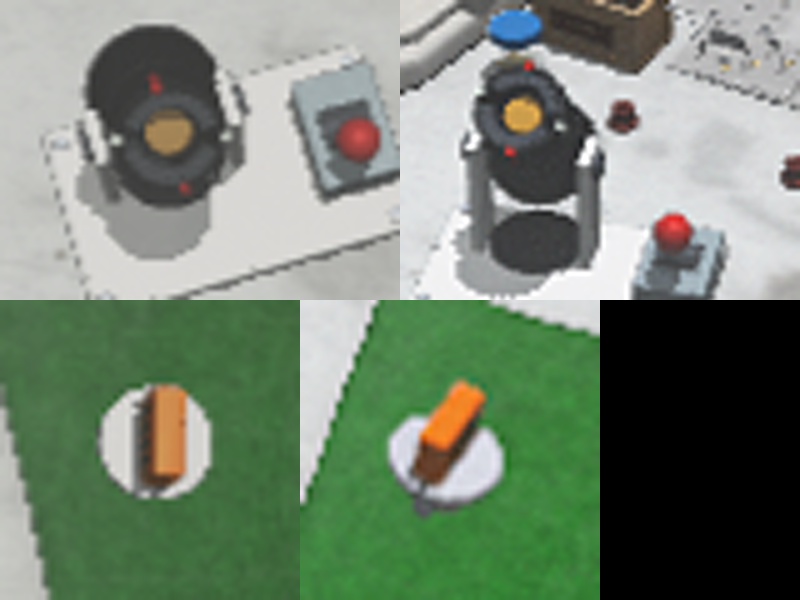

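Crop view: the top camera shows the red marks at about (230.7,156.4) and (236.6,177.6), and the white marks at about (223.6,168) and (245.2,167). The scene camera shows red at (240.6,163) and (237.2,180.2), and white at (247,175). The insert's wing runs nearly along the world x axis, and its white collar is clear against the green mat.

```bash
cat > m.py <<'E'
from h import *
t=cv2.imread("pics/top0.png");s=cv2.imread("pics/scene0.png")
def cen(im,f,u,v,r):
    x0,y0=int(round(u))-r,int(round(v))-r;w=f(im[y0:y0+2*r+1,x0:x0+2*r+1].astype(float))
    w=np.clip(w,0,None);yy,xx=np.mgrid[y0:y0+2*r+1,x0:x0+2*r+1];return np.array([(w*xx).sum(),(w*yy).sum()])/w.sum()
red=lambda p:p[...,2]-np.maximum(p[...,0],p[...,1])-30
T=[cen(t,red,230.7,156.4,3),cen(t,red,236.6,177.6,3)];S=[cen(s,red,240.6,163,3),cen(s,red,237.2,180.2,3)]
P=[]
for a,b in zip(S,T):
    p,g=tri(a,b);P.append(p);print("redmark",a.round(2),b.round(2),p.round(4),"gap",round(g,4))
d=P[0]-P[1];print("mid",((P[0]+P[1])/2).round(4),"len",np.linalg.norm(d).round(4),"yaw",np.degrees(np.arctan2(d[1],d[0])).round(2),"pitch",np.degrees(np.arcsin(d[2]/np.linalg.norm(d))).round(1))
wh=lambda p:p.min(-1)-130
for u,v in((223.6,168),(245.2,167)):
    c=cen(t,wh,u,v,2);print("white",c.round(2),onz("top",c,.15).round(4))
p,g=tri(cen(s,wh,247,175.2,1),cen(t,wh,245.2,167,2));print("white right",p.round(4),g)
p,g=tri(cen(s,red,269.1,195.24,5),cen(t,red,271.56,167.07,5));print("ball",p.round(4),g)
# insert
for n,im,bx in(("top",t,(340,190,375,230)),("scene",s,(310,235,345,270))):
    h=cv2.cvtColor(im,cv2.COLOR_BGR2HSV);x0,y0,x1,y1=bx
    for k,lo,hi in(("orange",(5,150,170),(25,255,255)),("collar",(0,0,150),(180,80,255))):
        m=np.zeros(h.shape[:2],np.uint8);m[y0:y1,x0:x1]=cv2.inRange(h,lo,hi)[y0:y1,x0:x1]
        c=max(cv2.findContours(m,0,cv2.CHAIN_APPROX_NONE)[0],key=cv2.contourArea)
        mm=cv2.moments(m,True);print(n,k,mm["m00"],np.array([mm["m10"],mm["m01"]])/mm["m00"],cv2.minAreaRect(c),cv2.fitEllipse(cv2.convexHull(c)))
    print(h[y0+8:y1-5:2,(x0+x1)//2-6:(x0+x1)//2+9,2][:12] if 0 else "")
E
python3 m.py
```

```text
redmark [240.28 162.61] [230.54 156.52] [0.5815 0.0639 0.1658] gap 0.0008
redmark [236.42 179.79] [236.39 177.16] [0.5329 0.0507 0.1328] gap 0.001
mid [0.5572 0.0573 0.1493] len 0.0602 yaw 15.18 pitch 33.2
white [222.63 167.59] [0.5558 0.0868 0.15  ]
white [244.7 166.8] [0.5562 0.0275 0.15  ]
white right [0.558  0.0274 0.144 ] 0.00048666589815608694
ball [ 0.5736 -0.0478  0.0795] 0.001324892141257909
top orange 60.0 [357.73333333 206.06666667] ((358.0, 206.5), (13.0, 4.0), 90.0) ((357.82000732421875, 204.67999267578125), (4.382977485656738, 22.82649040222168), 2.2869606018066406)
top collar 132.0 [355.12878788 208.43939394] ((349.5716857910156, 206.95094299316406), (6.142951011657715, 17.261693954467773), 10.619654655456543) ((353.6923828125, 208.14341735839844), (14.450418472290039, 17.51259422302246), 169.43765258789062)

scene orange 60.0 [325.         248.83333333] ((324.8999938964844, 248.8000030517578), (5.200000286102295, 11.400001525878906), 36.869895935058594) ((324.9800720214844, 248.96670532226562), (5.88381814956665, 13.070402145385742), 39.24182891845703)
scene collar 139.0 [323.92086331 256.04316547] ((328.2655029296875, 258.5137939453125), (7.5571393966674805, 14.865140914916992), 41.6335334777832) ((327.0594177246094, 257.26129150390625), (10.347304344177246, 14.684749603271484), 53.4257698059082)
```

```bash
cat > m2.py <<'E'
from h import *
t=cv2.imread("pics/top0.png");s=cv2.imread("pics/scene0.png")
p,g=tri((325,248.83),(357.73,206.07));print("insert top",p.round(4),g)
# sharper: weights for bright orange
for n,im,bx in(("top",t,(340,190,375,230)),("scene",s,(310,235,345,270))):
    x0,y0,x1,y1=bx;k=8;z=cv2.resize(im[y0:y1,x0:x1],None,fx=k,fy=k,interpolation=cv2.INTER_LINEAR).astype(float)
    h=cv2.cvtColor(z.astype(np.uint8),cv2.COLOR_BGR2HSV)
    m=((h[...,0]<25)&(h[...,1]>110)&(h[...,2]>(150 if n=="scene" else 140))).astype(np.uint8)
    c=max(cv2.findContours(m,0,cv2.CHAIN_APPROX_NONE)[0],key=cv2.contourArea);r=cv2.minAreaRect(c)
    ce=(np.array(r[0])+.5)/k-.5+[x0,y0];bp=(cv2.boxPoints(r)+.5)/k-.5+[x0,y0]
    X=np.array([onz(n,q,.061) for q in bp]);e=[X[1]-X[0],X[2]-X[1]]
    e=max(e,key=np.linalg.norm);print(n,ce.round(2),onz(n,ce,.061).round(4),"edge lens",[np.linalg.norm(X[1]-X[0]).round(4),np.linalg.norm(X[2]-X[1]).round(4)],"ang",np.degrees(np.arctan2(e[1],e[0])).round(1))
    # collar circle at z=.031: contour of not-green, on the sides away from grip
    hh=cv2.cvtColor(z.astype(np.uint8),cv2.COLOR_BGR2HSV)
    w=((hh[...,1]<90)&(hh[...,2]>110)).astype(np.uint8)
    c=max(cv2.findContours(w,0,cv2.CHAIN_APPROX_NONE)[0],key=cv2.contourArea)
    hull=cv2.convexHull(c)[:,0].astype(float)
    X=np.array([onz(n,(q+.5)/k-.5+[x0,y0],.031)[:2] for q in cv2.convexHull(c)[:,0]])
    f=least_squares(lambda v:np.hypot(*(X-v[:2]).T)-v[2],[*X.mean(0),.028],loss="soft_l1",f_scale=.001).x
    print(n,"collar circle",f.round(4))
# mouth fit from mark points
obs=[("top",0,(230.54,156.52)),("scene",0,(240.28,162.61)),("top",180,(236.39,177.16)),("scene",180,(236.42,179.79)),("top",75,(222.63,167.59)),("top",255,(244.7,166.8))]
def axes(yaw):return (Rn.from_euler("z",yaw)*Rn.from_euler("y",-np.radians(35))).as_matrix()
def f(v):
    R=axes(v[3]);return np.concatenate([proj(n,v[:3]+R@(v[4]*np.array([np.cos(np.radians(a)),np.sin(np.radians(a)),0])))[0]-uv for n,a,uv in obs])
r=least_squares(f,[.557,.057,.15,.27,.03]);print("mouth",r.x.round(4),np.degrees(r.x[3]).round(2),"res",r.fun.round(2))
print(axes(r.x[3]).round(3))
E
python3 m2.py
```

```text
insert top [ 0.4569 -0.2902  0.0582] 0.0016393995204460224
top [357.75 206.36] [ 0.4551 -0.2888  0.061 ] edge lens [np.float64(0.0436), np.float64(0.0151)] ang -6.1
top collar circle [ 0.455  -0.2878  0.0296]
scene [324.69 248.96] [ 0.454  -0.2909  0.061 ] edge lens [np.float64(0.049), np.float64(0.0182)] ang -4.8
scene collar circle [ 0.4552 -0.2909  0.0305]
mouth [0.5566 0.0571 0.1497 0.2635 0.03  ] 15.1 res [ 0.22  0.21 -0.23 -0.04  0.13 -0.07 -0.18  0.13 -0.12 -0.2   0.04 -0.17]
[[ 0.791 -0.26  -0.554]
 [ 0.213  0.965 -0.149]
 [ 0.574  0.     0.819]]
```

```bash
cat > go.py <<'E'
from h import *
M=np.array([.5566,.0571,.1497]);yaw=np.radians(15.1)
H=(Rn.from_euler("z",yaw)*Rn.from_euler("y",-np.radians(35))).as_matrix()
def down(ydeg): # tool down, tool y at world angle ydeg
    a=np.radians(ydeg);y=np.array([np.cos(a),np.sin(a),0]);z=np.array([0,0,-1.]);return np.c_[np.cross(y,z),y,z]
def house(adeg): # tool into the mouth, tool x (=insert x) at house angle adeg
    a=np.radians(adeg);x=H@[np.cos(a),np.sin(a),0];z=-H[:,2];return np.c_[x,np.cross(z,x),z]
def lamp(x,y,z): # lamp frame point to world
    Lz=Rn.from_euler("z",yaw).as_matrix();return M*[1,1,0]+Lz@(np.array([x,y,z])-[-.015,0,0])
def delta(p,R):
    s=manip.sense();R0=quat(s["ee_rot"]).as_matrix()
    print("t",round(s["t"],2),"row",(R0.T@(np.array(p)-s["ee_pos"])).round(4).tolist(),Rn.from_matrix(R0.T@R).as_rotvec().round(4).tolist(),"j",np.round(s["joint_pos"],2).tolist())
E
python3 - <<'E'
from go import *
delta((.52,.28,.33),down(11))
delta((.455,-.2895,.2),down(-95.5))
E
```

```text
t 0.1 row [-0.4022, -0.2171, -0.125] [-0.0015, 0.0009, 1.051] j [-1.31, 0.63, 0.04, 1.52, -0.03, 1.0, -0.02]
t 0.1 row [-0.524, -0.777, 0.006] [-0.0002, 0.0024, 2.9098] j [-1.31, 0.63, 0.04, 1.52, -0.03, 1.0, -0.02]
```

Call:
nudge_tcp --motion '[{"d": [-0.1,-0.05,-0.1],"rot": [0,0,0.2]},{"d": [-0.4,-0.217,-0.125],"rot": [0,0,1.05]},{"d": [-0.4,-0.217,-0.125],"rot": [0,0,1.05]},{"d": [-0.4,-0.217,-0.125],"rot": [0,0,1.05]},{"d": [-0.4,-0.217,-0.125],"rot": [0,0,1.05]},{"d": [-0.4,-0.217,-0.125],"rot": [0,0,1.05]},{"d": [-0.4,-0.217,-0.125],"rot": [0,0,1.05]},{"d": [-0.4,-0.217,-0.125],"rot": [0,0,1.05]}]' --finger_gap 0.06

```text
t: 0.9
ee_pos: [0.4675, 0.3355, 0.314]
ee_rot: [-0.0, 0.637, 0.771, -0.0]
contact_force: [1.2, 0.2, 0.2]
gripper_width: 0.06
gripper_force: 0.0
```

Call:
nudge_tcp --motion '[{},{}]'

```text
t: 1.1
ee_pos: [0.4673, 0.336, 0.3137]
ee_rot: [-0.0, 0.637, 0.771, -0.0]
contact_force: [-0.5, 0.6, 0.1]
gripper_width: 0.06
gripper_force: 0.0
```

```bash
python3 - <<'E'
from go import *
delta((.455,-.2895,.2),down(-95.5))
E
```

```text
t 1.1 row [-0.6119, -0.1302, 0.1137] [-0.0003, 0.0001, 1.8568] j [-0.91, 0.44, 0.37, 1.59, -0.17, 1.15, -0.32]
```

Call:
nudge_tcp --motion '[{"d": [-0.61,-0.13,0],"rot": [0,0,1.857]},{"d": [-0.61,-0.13,0],"rot": [0,0,1.857]},{"d": [-0.61,-0.13,0],"rot": [0,0,1.857]},{"d": [-0.61,-0.13,0],"rot": [0,0,1.857]},{"d": [-0.61,-0.13,0],"rot": [0,0,1.857]},{"d": [-0.61,-0.13,0],"rot": [0,0,1.857]},{"d": [-0.61,-0.13,0],"rot": [0,0,1.857]},{"d": [-0.61,-0.13,0],"rot": [0,0,1.857]}]'

```text
t: 1.9
ee_pos: [0.4595, -0.0622, 0.3134]
ee_rot: [-0.001, 0.961, 0.277, -0.0]
contact_force: [0.9, -0.3, -0.2]
gripper_width: 0.06
gripper_force: 0.0
```

```bash
python3 - <<'E'
from go import *
delta((.455,-.2895,.15),down(-95.5))
E
```

```text
t 1.9 row [-0.125, 0.1902, 0.1631] [-0.0015, 0.0001, 0.6581] j [-0.51, 0.3, 0.78, 1.87, -0.24, 1.07, -0.65]
```

Call:
nudge_tcp --motion '[{"d": [-0.125,0.19,0.163],"rot": [0,0,0.658]},{"d": [-0.125,0.19,0.163],"rot": [0,0,0.658]},{"d": [-0.125,0.19,0.163],"rot": [0,0,0.658]},{"d": [-0.125,0.19,0.163],"rot": [0,0,0.658]},{"d": [-0.125,0.19,0.163],"rot": [0,0,0.658]},{"d": [-0.125,0.19,0.163],"rot": [0,0,0.658]},{"d": [-0.125,0.19,0.163],"rot": [0,0,0.658]},{"d": [-0.125,0.19,0.163],"rot": [0,0,0.658]}]'

```text
t: 2.7
ee_pos: [0.4561, -0.2883, 0.15]
ee_rot: [-0.001, 0.999, -0.046, -0.001]
contact_force: [-1.0, -0.1, -0.2]
gripper_width: 0.06
gripper_force: 0.0
```

```bash
python3 - <<'E'
from go import *
delta((.455,-.2895,.036),down(-95.5))
E
```

```text
t 2.7 row [-0.0008, 0.0015, 0.114] [-0.0021, 0.0016, 0.0033] j [0.04, 0.66, 0.76, 1.9, -0.61, 0.83, -0.54]
```

Call:
nudge_tcp --motion '[{"d": [0,0,0.03]},{"d": [0,0,0.06]},{"d": [0,0,0.09]},{"d": [0,0,0.114]},{"d": [0,0,0.114]},{"d": [0,0,0.114]}]'

```text
t: 3.3
ee_pos: [0.457, -0.2887, 0.0378]
ee_rot: [-0.0, 0.999, -0.046, 0.0]
contact_force: [0.6, -0.5, 0.8]
gripper_width: 0.0601
gripper_force: 0.0
```

```bash
python3 - <<'E'
from go import *
delta((.455,-.2895,.036),down(-95.5))
z=lambda im,x,y,w,h,k:cv2.resize(im[y:y+h,x:x+w],None,fx=k,fy=k,interpolation=cv2.INTER_CUBIC)
t=manip.get_image("top");s=manip.get_image("scene")
cv2.imwrite("pics/g.png",np.hstack([z(t,320,165,65,75,6),z(s,290,210,65,75,6)]))
E
```

```text
t 3.3 row [-0.0019, 0.001, 0.0018] [-0.0007, -0.001, 0.0043] j [0.15, 0.81, 0.58, 1.97, -0.78, 0.6, -0.4]
```

View pics/g.png

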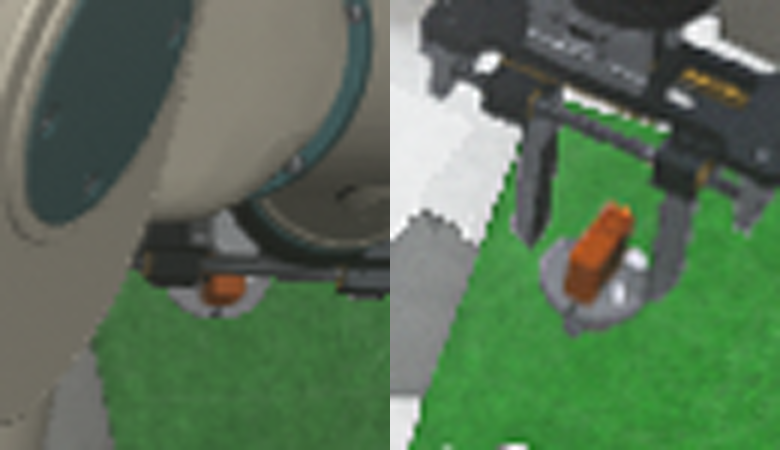

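The wing stands between the open fingers: grip at about (605,255) in the right crop, with fingers at (540,190) and (665,230). I'll correct about 2 mm, then close.

Call:
nudge_tcp --motion '[{"d": [-0.002,0.001,0.002],"rot": [0,0,0.004]},{"d": [-0.002,0.001,0.002],"rot": [0,0,0.004]}]'

```text
t: 3.6
ee_pos: [0.4539, -0.2912, 0.0356]
ee_rot: [0.0, 0.999, -0.049, 0.001]
contact_force: [0.2, 0.6, -0.0]
gripper_width: 0.0602
gripper_force: 0.0
```

Call:
nudge_tcp --motion '[{},{},{},{},{},{}]' --finger_gap 0.0 --grip_n 30

```text
t: 4.2
ee_pos: [0.4536, -0.291, 0.0347]
ee_rot: [-0.0, 0.999, -0.049, -0.0]
contact_force: [-0.7, -1.1, -1.4]
gripper_width: 0.016
gripper_force: 30.2
```

```bash
python3 - <<'E'
from go import *
delta((.455,-.2895,.036),down(-95.5))
E
```

```text
t 4.2 row [0.0012, -0.0016, -0.0013] [-0.0001, 0.0001, -0.0023] j [0.15, 0.81, 0.58, 1.97, -0.79, 0.6, -0.39]
```

Call:
nudge_tcp --motion '[{"d": [0,0,-0.05]},{"d": [0,0,-0.1]},{"d": [0,0,-0.15]},{"d": [0,0,-0.2]},{"d": [0,0,-0.25]},{"d": [0,0,-0.25]}]'

```text
t: 4.8
ee_pos: [0.456, -0.2942, 0.2908]
ee_rot: [0.003, 0.999, -0.049, 0.005]
contact_force: [0.3, -0.4, -0.2]
gripper_width: 0.0161
gripper_force: 30.0
```

```bash
cat >> go.py <<'E'
def ins(z,a,off=(.001,0,.035),e=(0,0)): # TCP pose putting insert origin at house (e0,e1,z), lug at angle a
    R=house(a);return M+H@[e[0],e[1],z]-R@np.array(off),R
E
python3 - <<'E'
from go import *
for z in(.08,.04):
    p,R=ins(z,75);print(p.round(3));delta(p,R)
print(manip.sense()["gripper_width"])
E
```

```text
[0.493 0.039 0.244]
t 4.8 row [0.0036, -0.3354, 0.0454] [-0.3004, 0.6067, -1.6123] j [-0.06, 0.51, 0.91, 1.73, -0.44, 1.11, -0.69]
[0.515 0.045 0.211]
t 4.8 row [0.0247, -0.3437, 0.0783] [-0.3004, 0.6067, -1.6123] j [-0.06, 0.51, 0.91, 1.73, -0.44, 1.11, -0.69]
0.01605231175959415
```

Call:
nudge_tcp --motion '[{"d": [0,-0.335,0.02],"rot": [-0.3,0.607,-1.612]},{"d": [0,-0.335,0.02],"rot": [-0.3,0.607,-1.612]},{"d": [0,-0.335,0.02],"rot": [-0.3,0.607,-1.612]},{"d": [0,-0.335,0.02],"rot": [-0.3,0.607,-1.612]},{"d": [0,-0.335,0.02],"rot": [-0.3,0.607,-1.612]},{"d": [0,-0.335,0.02],"rot": [-0.3,0.607,-1.612]},{"d": [0,-0.335,0.02],"rot": [-0.3,0.607,-1.612]},{"d": [0,-0.335,0.02],"rot": [-0.3,0.607,-1.612]}]'

```text
t: 5.6
ee_pos: [0.4854, 0.0501, 0.2634]
ee_rot: [0.105, 0.845, 0.488, 0.191]
contact_force: [0.7, -1.6, -1.6]
gripper_width: 0.0155
gripper_force: 30.0
```

```bash
python3 - <<'E'
from go import *
delta(*ins(.06,75))
E
```

```text
t 5.6 row [-0.0066, 0.0055, 0.0405] [-0.1089, 0.1805, -0.4915] j [-0.82, 0.16, 0.69, 2.3, -0.15, 0.28, -0.54]
```

Call:
nudge_tcp --motion '[{"d": [-0.006,0.005,0.04],"rot": [-0.109,0.18,-0.49]},{"d": [-0.006,0.005,0.04],"rot": [-0.109,0.18,-0.49]},{"d": [-0.006,0.005,0.04],"rot": [-0.109,0.18,-0.49]},{"d": [-0.006,0.005,0.04],"rot": [-0.109,0.18,-0.49]},{"d": [-0.006,0.005,0.04],"rot": [-0.109,0.18,-0.49]},{"d": [-0.006,0.005,0.04],"rot": [-0.109,0.18,-0.49]}]'

```text
t: 6.2
ee_pos: [0.5049, 0.0354, 0.2454]
ee_rot: [0.114, 0.751, 0.612, 0.221]
contact_force: [0.2, 0.0, -0.9]
gripper_width: 0.016
gripper_force: 30.0
```

```bash
python3 - <<'E'
from go import *
delta(*ins(.06,75))
delta(*ins(.04,75))
E
```

```text
t 6.2 row [0.0028, -0.0102, 0.016] [-0.0921, 0.0629, -0.196] j [-0.55, 0.21, 0.57, 2.34, -1.07, 0.23, 0.78]
t 6.2 row [0.0042, -0.0085, 0.0359] [-0.0921, 0.0629, -0.196] j [-0.55, 0.21, 0.57, 2.34, -1.07, 0.23, 0.78]
```

```bash
cat > fk.py <<'E'
import numpy as np,itertools
from scipy.spatial.transform import Rotation as Rn
D=[([-1.3088,.6292,.0385,1.5182,-.027,.9963,-.02],[.2091,.6148,.2047],[-.0001,.1632,.9866,-.0008]),
([-0.91,0.44,0.37,1.59,-0.17,1.15,-0.32],[0.4673,0.336,0.3137],[-0.0,0.637,0.771,-0.0]),
([-0.51,0.3,0.78,1.87,-0.24,1.07,-0.65],[0.4595,-0.0622,0.3134],[-0.001,0.961,0.277,-0.0]),
([0.04,0.66,0.76,1.9,-0.61,0.83,-0.54],[0.4561,-0.2883,0.15],[-0.001,0.999,-0.046,-0.001]),
([0.15,0.81,0.58,1.97,-0.78,0.6,-0.4],[0.457,-0.2887,0.0378],[0,.999,-.046,0]),
([-0.06,0.51,0.91,1.73,-0.44,1.11,-0.69],[0.456,-0.2942,0.2908],[0.003,0.999,-0.049,0.005]),
([-0.82,0.16,0.69,2.3,-0.15,0.28,-0.54],[0.4854,0.0501,0.2634],[0.105,0.845,0.488,0.191]),
([-0.55,0.21,0.57,2.34,-1.07,0.23,0.78],[0.5049,0.0354,0.2454],[0.114,0.751,0.612,0.221])]
E=lambda a,t:Rn.from_euler(a,t).as_matrix()
def chain(q,s):
    A=E("z",s[0]*q[0])@E("y",q[1]);B=A@E("z",s[1]*q[2])@E("y",q[3]);Cc=B@E("z",s[2]*q[4])@E("y",q[5]);return A,B,Cc,Cc@E("z",s[3]*q[6])
def fit():
    best=None
    for s in itertools.product((1,-1),repeat=4):
        Rs=[Rn.from_matrix(chain(q,s)[3]).inv()*Rn.from_quat(np.roll(r,-1)) for q,p,r in D]
        m=Rn.concatenate(Rs).mean();e=max((m.inv()*r).magnitude() for r in Rs)
        if best is None or e<best[0]:best=(e,s,m)
    e,s,m=best;A=[];b=[]
    for q,p,r in D:
        a,B,c,_=chain(q,s);Z=np.array([[0],[0],[1.]])
        A.append(np.hstack([Z,a[:,[0,2]],B[:,[0,2]],c[:,[0,2]]]));b.append(p)
    A=np.vstack(A);b=np.hstack(b);v=np.linalg.lstsq(A,b,rcond=None)[0]
    return s,m.as_matrix(),v,e,np.abs(A@v-b).max()
S,M7,V,eo,ep=fit()
def fk(q):
    a,B,c,r=chain(q,S);p=np.array([0,0,V[0]])+a[:,[0,2]]@V[1:3]+B[:,[0,2]]@V[3:5]+c[:,[0,2]]@V[5:7];return p,r@M7
LO=np.array([-3.06,-.37,-1.25,.18,-1.1,.23,-2.94]);HI=np.array([3.06,2.12,1.32,2.47,4.24,1.98,2.94])
if __name__=="__main__":print(S,Rn.from_matrix(M7).as_rotvec().round(3),V.round(4),"err",eo,ep)
E
python3 fk.py
cat > cand.py <<'E'
from go import *;from fk import *
rng=np.random.default_rng(0)
def err(q,p,R):
    a,b=fk(q);return np.r_[(a-p)*5,Rn.from_matrix(b.T@R).as_rotvec()]
for base in(75,255):
    tot=[]
    for k in range(150):
        q0=rng.uniform(LO,HI);q0[0]=rng.uniform(-1.5,1.5)
        p,R=ins(-.01,base,off=(.001*(1 if base==75 else -1),0,.035))
        r=least_squares(lambda q:np.r_[err(q,p,R)*100,.02*(q-(LO+HI)/2)/(HI-LO)],q0,bounds=(LO+.03,HI-.03))
        if np.linalg.norm(err(r.x,p,R))>.004:continue
        q=r.x
        ok=True;js=[q]
        for a in range(5,81,15):
            p2,R2=ins(-.022,base-a);q2=least_squares(lambda x:np.r_[err(x,p2,R2)*100,.3*(x-js[-1])],js[-1],bounds=(LO+.03,HI-.03)).x
            if np.linalg.norm(err(q2,p2,R2))>.004:ok=False;break
            js.append(q2)
        if ok:tot.append((q,js[-1]))
    print(base,len(tot))
    for a,b in tot[:12]:print(a.round(2),b.round(2))
E
timeout 400 python3 cand.py
```

```text
(-1, -1, -1, -1) [1.000e-03 2.000e-03 1.569e+00] [ 0.3483 -0.0322  0.5661 -0.0007  0.3969 -0.0143  0.3973] err 0.010283324506774312 0.02445105154478397Traceback (most recent call last):
  File "cand.py", line 10, in <module>
    r=least_squares(lambda q:np.r_[err(q,p,R)*100,.02*(q-(LO+HI)/2)/(HI-LO)],q0,bounds=(LO+.03,HI-.03))
    return func(*args, **kwargs)
    raise ValueError("Initial guess is outside of provided bounds")
ValueError: Initial guess is outside of provided bounds
```

```bash
python3 - <<'E'
s=open("fk.py").read()
s=s.replace('''A.append(np.hstack([Z,a[:,[0,2]],B[:,[0,2]],c[:,[0,2]]]))''','''A.append(cols(q,s))''')
s=s.replace('''def fit():''','''def cols(q,s):
    a,B,c,_=chain(q,s);a3=a@E("z",s[1]*q[2]);b5=B@E("z",s[2]*q[4])
    return np.c_[[0,0,1],a[:,2],a3[:,0],B[:,0],B[:,2],b5[:,0],c[:,0],c[:,2]]
def fit():''')
s=s.replace('''a,B,c,r=chain(q,S);p=np.array([0,0,V[0]])+a[:,[0,2]]@V[1:3]+B[:,[0,2]]@V[3:5]+c[:,[0,2]]@V[5:7];return p,r@M7''','''return cols(q,S)@V,chain(q,S)[3]@M7''')
s=s.replace("a,B,c,_=chain(q,s);Z=np.array([[0],[0],[1.]])\n","pass\n").replace("v=np.linalg.lstsq(A,b,rcond=None)[0]","v=np.linalg.lstsq(A,b,rcond=1e-3)[0]")
open("fk.py","w").write(s)
c=open("cand.py").read().replace("q0=rng.uniform(LO,HI)","q0=rng.uniform(LO+.05,HI-.05)").replace(",js[-1],bounds",",np.clip(js[-1],LO+.031,HI-.031),bounds")
open("cand.py","w").write(c)
E
python3 fk.py; time timeout 400 python3 cand.py
```

```text
(-1, -1, -1, -1) [1.000e-03 2.000e-03 1.569e+00] [ 0.3405  0.5357  0.027   0.0223  0.3761 -0.0317  0.0073  0.3564] err 0.010283324506774312 0.025461450275516717
real	6m40.019s
user	6m40.383s
sys	0m0.165s
```

```bash
cat > sim.py <<'E'
import numpy as np
import fk as F
from fk import D,LO,HI
from scipy.spatial.transform import Rotation as Rn
def Z(t):c,s=np.cos(t),np.sin(t);return np.array([[c,-s,0],[s,c,0],[0,0,1]])
def Y(t):c,s=np.cos(t),np.sin(t);return np.array([[c,0,s],[0,1,0],[-s,0,c]])
F.E=lambda a,t:Z(t) if a=="z" else Y(t)
def fkj(q):
    p,R=F.fk(q);return p,R
def jac(q):
    p,R=fkj(q);J=np.zeros((6,7))
    for i in range(7):
        d=q.copy();d[i]+=1e-5;p2,R2=fkj(d);J[:3,i]=(p2-p)/1e-5;w=R2@R.T;J[3:,i]=np.array([w[2,1]-w[1,2],w[0,2]-w[2,0],w[1,0]-w[0,1]])/2e-5
    return p,R,J
def step(q,p,R,n=25,lam=.02,W=np.ones(7)):
    for _ in range(n):
        a,b,J=jac(q);e=np.r_[p-a,Rn.from_matrix(R@b.T).as_rotvec()]
        free=np.ones(7,bool)
        for _ in range(3):
            Jf=J*free*W;dq=W*free*(Jf.T@np.linalg.solve(Jf@Jf.T+lam**2*np.eye(6),e))
            bad=((q+dq>HI)|(q+dq<LO))&free
            if not bad.any():break
            free&=~bad
        q=np.clip(q+np.clip(dq,-.1,.1),LO,HI)
        if np.linalg.norm(e)<1e-4:break
    return q,np.linalg.norm(e)
def go(q,p,R):
    a,b=fkj(q);d=p-a;w=Rn.from_matrix(b.T@R).as_rotvec();n=int(np.ceil(max(np.linalg.norm(d)/.05,np.linalg.norm(w)/.15,1)))
    for k in range(1,n+1):q,e=step(q,a+d*k/n,b@Rn.from_rotvec(w*k/n).as_matrix())
    return q,e
if __name__=="__main__":
    for q,p,r in D:print("res",((fkj(np.array(q))[0]-p)*1000).round(1))
    q=np.array(D[0][0])
    for Q,p,r in D[1:]:
        q,e=go(q,np.array(p),Rn.from_quat(np.roll(np.array(r),-1)).as_matrix());print(q.round(2),np.array(Q),round(e,4))
E
time timeout 60 python3 sim.py
```

```text
res [-25.5   8.3  -0.3]
res [-8.5 14.7 -2.6]
res [ 6.8 10.8  4.2]
res [-4.9 -0.9  1. ]
res [-9.3  2.  -2.5]
res [ 0.4 -0.2 -0.2]
res [ 2.1 20.2  2.2]
res [-1.9 -1.4 -1.8]
[-0.89  0.43  0.38  1.6  -0.17  1.14 -0.29] [-0.91  0.44  0.37  1.59 -0.17  1.15 -0.32] 0.0
[-0.5   0.3   0.79  1.89 -0.24  1.05 -0.62] [-0.51  0.3   0.78  1.87 -0.24  1.07 -0.65] 0.0
[ 0.02  0.67  0.78  1.89 -0.62  0.84 -0.54] [ 0.04  0.66  0.76  1.9  -0.61  0.83 -0.54] 0.0
[ 0.12  0.83  0.62  1.94 -0.8   0.63 -0.4 ] [ 0.15  0.81  0.58  1.97 -0.78  0.6  -0.4 ] 0.0
[-0.07  0.51  0.92  1.73 -0.45  1.11 -0.67] [-0.06  0.51  0.91  1.73 -0.44  1.11 -0.69] 0.0
[-0.76  0.15  0.68  2.31 -0.22  0.28 -0.44] [-0.82  0.16  0.69  2.3  -0.15  0.28 -0.54] 0.0
[-0.51  0.2   0.52  2.33 -0.96  0.23  0.67] [-0.55  0.21  0.57  2.34 -1.07  0.23  0.78] 0.0001
real	0m1.321s
user	0m1.674s
sys	0m0.171s
```

```bash
cat > plan.py <<'E'
import time
from go import *;from sim import *
import sim
rng=np.random.default_rng(1);q0=np.array(D[-1][0]);t0=time.time();res=[]
def fin(q,base):
    off=(.001 if base==75 else -.001,0,.035) if 0 else (.001,0,.035)
    for z in(.06,-.022):
        q,e=sim.go(q,*ins(z,base,off))
        if z==.06:qa=q
        if e>.003:return None
    qb=q
    q,e=sim.go(q,*ins(-.022,base-78,off))
    if e>.003:return None
    return qa,qb,q
while time.time()-t0<150:
    n=rng.integers(1,4);q=q0;wp=[];ok=True
    for k in range(n):
        x,y,z=rng.uniform(.4,.65),rng.uniform(-.3,.4),rng.uniform(.3,.45);tilt=rng.uniform(-.7,.7,2);yw=rng.uniform(-150,150)
        q,e=sim.go(q,np.array([x,y,z]),Rn.from_rotvec([*tilt,0]).as_matrix()@down(yw));wp.append(np.round([x,y,z,*tilt,yw],2).tolist())
        if e>.05:ok=False;break
    if not ok:continue
    for base in(75,255,-105):
        r=fin(q,base)
        if r is None:continue
        mar=min(np.min(np.minimum(HI-a,a-LO)) for a in r);res.append((mar,base,wp,r))
res.sort(key=lambda r:(-r[0]));print(len(res))
for m,b,w,r in res[:3]:print(round(m,3),b,w,[a.round(2).tolist() for a in r])
for m,b,w,r in sorted([r for r in res if r[0]>.03],key=lambda r:(len(r[2]),-r[0]))[:4]:print("short",round(m,3),b,w,[a.round(2).tolist() for a in r])
E
timeout 200 python3 plan.py
```

```text
122
0.006 -105 [[0.6, -0.17, 0.42, -0.43, -0.59, 106.57]] [[0.96, 0.45, -1.13, 2.39, 1.86, 0.27, 1.34], [0.76, 0.72, -1.05, 2.34, 2.12, 0.51, 1.15], [0.84, 0.88, -1.24, 2.34, 2.02, 0.71, -0.06]]
0.006 255 [[0.6, -0.17, 0.42, -0.43, -0.59, 106.57]] [[0.96, 0.45, -1.13, 2.39, 1.86, 0.27, 1.34], [0.76, 0.72, -1.05, 2.34, 2.12, 0.51, 1.15], [0.84, 0.88, -1.24, 2.34, 2.02, 0.71, -0.06]]
0.005 -105 [[0.49, 0.0, 0.34, 0.32, 0.48, -48.36], [0.6, -0.16, 0.45, -0.2, 0.23, 30.66], [0.42, 0.11, 0.31, -0.02, 0.05, 135.6]] [[0.95, 0.44, -1.12, 2.39, 1.87, 0.26, 1.34], [0.76, 0.71, -1.04, 2.34, 2.13, 0.5, 1.14], [0.84, 0.88, -1.24, 2.34, 2.02, 0.71, -0.06]]
```

```bash
cat > plan2.py <<'E'
from go import *;import sim;from sim import *
s=manip.sense();q0=np.array(s["joint_pos"]);print(q0.round(3))
def run(wps,pr=0):
    q=q0
    for p,R in wps:
        q,e=sim.go(q,p,R)
        if pr:print(np.round(p,3),q.round(2),round(e,4))
        if e>.01:return e
    return q
W=lambda x,y,z,a,b,yw:(np.array([x,y,z]),Rn.from_rotvec([a,b,0]).as_matrix()@down(yw))
end=[ins(.09,255),ins(.03,255),ins(-.022,255),ins(-.022,215),ins(-.022,177)]
run([W(.6,-.17,.42,-.43,-.59,106.6)]+end,1)
run([W(.6,-.17,.42,-.4,-.6,100),W(.48,0,.34,-.4,-.2,90)]+end,1)
rng=np.random.default_rng(0);c=0
for k in range(12):
    v=np.array([.6,-.17,.42,-.43,-.59,106.6])+rng.normal(size=6)*[.02,.02,.02,.05,.05,4]
    c+=not np.isscalar(run([W(*v)]+end))
print(c,"of 12")
delta(*W(.6,-.17,.42,-.43,-.59,106.6))
E
timeout 100 python3 plan2.py
```

```text
[-0.545  0.214  0.566  2.344 -1.067  0.235  0.781]
[ 0.6  -0.17  0.42] [-0.75  0.17  0.97  1.98  0.4   0.43  1.72] 0.0001
[0.487 0.039 0.252] [ 1.02  0.4  -1.18  2.41  1.77  0.23  1.42] 0.0152
[ 0.6  -0.17  0.42] [-0.73  0.16  0.96  1.99  0.33  0.41  1.67] 0.0001
[0.48 0.   0.34] [-1.07  0.27  0.95  1.98  0.27  0.88  1.25] 0.0
[0.487 0.039 0.252] [ 1.08  0.39 -1.24  2.41  1.68  0.23  1.52] 0.0064
[0.521 0.048 0.203] [ 0.89  0.59 -1.15  2.38  1.96  0.42  1.27] 0.0001
[0.549 0.056 0.16 ] [ 0.78  0.75 -1.09  2.34  2.09  0.55  1.19] 0.0
[0.55  0.056 0.161] [ 0.84  0.88 -1.25  2.34  2.02  0.72  0.6 ] 0.0001
[0.55  0.055 0.161] [ 0.84  0.88 -1.25  2.34  2.02  0.72 -0.06] 0.0001
7 of 12
t 6.2 row [-0.1508, 0.2059, -0.1286] [0.3744, -0.518, -2.1408] j [-0.55, 0.21, 0.57, 2.34, -1.07, 0.23, 0.78]
```

```bash
nproc; cat > plan3.py <<'E'
import time,multiprocessing as mp
from go import *;import sim;from sim import *
q0=np.array([-0.545,0.214,0.566,2.344,-1.067,0.235,0.781])
def go2(q,p,R):
    a,b=fkj(q);d=p-a;w=Rn.from_matrix(b.T@R).as_rotvec();n=int(np.ceil(max(np.linalg.norm(d)/.05,np.linalg.norm(w)/.15,1)));mx=0;lo=0
    for k in range(1,n+1):
        qn,e=step(q,a+d*k/n,b@Rn.from_rotvec(w*k/n).as_matrix(),n=12);mx=max(mx,np.abs(qn-q).max());q=qn
        if mx>.6:return q,9,mx
    return q,e,mx
W=lambda x,y,z,a,b,yw:(np.array([x,y,z]),Rn.from_rotvec([a,b,0]).as_matrix()@down(yw))
def work(seed):
    rng=np.random.default_rng(seed);t0=time.time();res=[]
    while time.time()-t0<60:
        q=q0;wp=[];M_=0;ok=True
        for k in range(rng.integers(1,4)):
            v=[rng.uniform(.42,.7),rng.uniform(-.3,.4),rng.uniform(.28,.42),*rng.uniform(-.6,.6,2),rng.uniform(-120,150)]
            q,e,m=go2(q,*W(*v));wp.append(np.round(v,2).tolist());M_=max(M_,m)
            if e>.03:ok=False;break
        if not ok:continue
        for base in(75,255):
            qq=q;mm=M_
            for tg in(ins(.06,base),ins(.02,base),ins(-.022,base),ins(-.022,base-78)):
                qq,e,m=go2(qq,*tg);mm=max(mm,m)
                if e>.003:break
            else:res.append((mm,base,wp,qq.round(2).tolist()))
    return res
if __name__=="__main__":
    with mp.Pool() as P:R=sum(P.map(work,range(mp.cpu_count())),[])
    R.sort(key=lambda r:r[0]);print(len(R))
    for r in R[:5]:print(r)
    for r in [r for r in R if len(r[2])<3][:4]:print("short",r)
E
OMP_NUM_THREADS=1 timeout 120 python3 plan3.py
```

```text
4
47
(np.float64(0.3256092333591164), 255, [[0.51, -0.26, 0.31, 0.28, 0.52, 144.69], [0.44, -0.02, 0.4, 0.01, -0.18, 91.24], [0.66, -0.2, 0.35, -0.42, -0.38, 23.28]], [0.84, 0.88, -1.24, 2.34, 2.02, 0.71, -0.06])
(np.float64(0.39076400956949947), 255, [[0.42, 0.17, 0.3, 0.55, 0.26, 124.38], [0.56, -0.26, 0.31, -0.5, 0.31, 116.93], [0.55, 0.29, 0.31, -0.07, -0.1, 12.37]], [0.84, 0.88, -1.24, 2.34, 2.02, 0.71, -0.06])
(np.float64(0.39329638001345496), 255, [[0.44, -0.04, 0.34, 0.02, -0.18, 78.36], [0.45, -0.26, 0.32, -0.49, -0.13, 36.18]], [0.84, 0.88, -1.24, 2.34, 2.02, 0.71, -0.06])
(np.float64(0.4097319407111086), 255, [[0.55, 0.22, 0.31, -0.52, 0.0, -102.4], [0.46, -0.26, 0.38, -0.54, 0.5, 30.71], [0.53, -0.2, 0.33, -0.29, 0.44, 17.59]], [0.84, 0.88, -1.25, 2.34, 2.02, 0.71, -0.06])
(np.float64(0.41505712808349887), 255, [[0.46, -0.22, 0.35, 0.08, 0.02, 45.54], [0.67, 0.05, 0.33, -0.29, -0.23, 31.42]], [0.84, 0.88, -1.24, 2.34, 2.02, 0.71, -0.06])
short (np.float64(0.39329638001345496), 255, [[0.44, -0.04, 0.34, 0.02, -0.18, 78.36], [0.45, -0.26, 0.32, -0.49, -0.13, 36.18]], [0.84, 0.88, -1.24, 2.34, 2.02, 0.71, -0.06])
short (np.float64(0.41505712808349887), 255, [[0.46, -0.22, 0.35, 0.08, 0.02, 45.54], [0.67, 0.05, 0.33, -0.29, -0.23, 31.42]], [0.84, 0.88, -1.24, 2.34, 2.02, 0.71, -0.06])
short (np.float64(0.4322953818068183), 255, [[0.64, -0.04, 0.37, -0.35, 0.2, 14.51]], [0.84, 0.88, -1.25, 2.34, 2.02, 0.71, -0.06])
short (np.float64(0.436536721491056), 255, [[0.56, 0.1, 0.29, -0.26, -0.41, 81.42]], [0.84, 0.88, -1.24, 2.34, 2.02, 0.71, -0.06])
```

```bash
cat > chk.py <<'E'
import sys;from go import *;import sim;from plan3 import go2,W
def chk(tg):
    q=np.array(manip.sense()["joint_pos"])
    for t in tg:
        q,e,m=go2(q,*t);print(" sim",q.round(2).tolist(),round(e,4),"maxstep",round(m,2))
E
python3 - <<'E'
from chk import *
a,b=W(.46,-.22,.35,.08,.02,45.5),W(.67,.05,.33,-.29,-.23,31.4)
chk([a,b,ins(.06,255),ins(-.022,255),ins(-.022,177)]);delta(*a)
E
```

```text
sim [-0.04, 0.38, 0.72, 1.67, -0.31, 1.27, 1.55] 0.0 maxstep 0.2
 sim [-0.78, 0.6, 0.87, 1.51, -0.18, 0.99, 0.57] 0.0001 maxstep 0.15
 sim [0.94, 0.42, -1.09, 2.39, 1.89, 0.23, 1.32] 0.0 maxstep 0.42
 sim [0.75, 0.7, -1.02, 2.34, 2.14, 0.49, 1.13] 0.0 maxstep 0.16
 sim [0.84, 0.88, -1.25, 2.34, 2.02, 0.71, -0.06] 0.0001 maxstep 0.14
t 6.2 row [-0.2342, 0.0647, -0.1384] [0.517, 0.1292, -0.9535] j [-0.55, 0.21, 0.57, 2.34, -1.07, 0.23, 0.78]
```

Call:
nudge_tcp --motion '[{"d": [-0.234,0.065,-0.138],"rot": [0.517,0.129,-0.953]},{"d": [-0.234,0.065,-0.138],"rot": [0.517,0.129,-0.953]},{"d": [-0.234,0.065,-0.138],"rot": [0.517,0.129,-0.953]},{"d": [-0.234,0.065,-0.138],"rot": [0.517,0.129,-0.953]},{"d": [-0.234,0.065,-0.138],"rot": [0.517,0.129,-0.953]},{"d": [-0.234,0.065,-0.138],"rot": [0.517,0.129,-0.953]},{"d": [-0.234,0.065,-0.138],"rot": [0.517,0.129,-0.953]},{"d": [-0.234,0.065,-0.138],"rot": [0.517,0.129,-0.953]}]'

```text
t: 7.0
ee_pos: [0.4613, -0.2198, 0.3496]
ee_rot: [-0.025, 0.379, 0.925, 0.034]
contact_force: [0.3, 0.7, -0.4]
gripper_width: 0.0154
gripper_force: 30.0
```

```bash
python3 - <<'E'
from chk import *
b=W(.67,.05,.33,-.29,-.23,31.4)
chk([b,ins(.06,255),ins(-.022,255),ins(-.022,177)]);delta(*b)
E
```

```text
 sim [-0.78, 0.61, 0.88, 1.51, -0.19, 0.99, 0.58] 0.0001 maxstep 0.15
 sim [0.94, 0.42, -1.09, 2.39, 1.89, 0.23, 1.32] 0.0 maxstep 0.43
 sim [0.75, 0.7, -1.02, 2.34, 2.14, 0.49, 1.13] 0.0 maxstep 0.16
 sim [0.84, 0.88, -1.25, 2.34, 2.02, 0.71, -0.06] 0.0001 maxstep 0.14
t 7.0 row [0.0386, 0.3374, 0.0376] [0.0355, -0.448, 0.2342] j [-0.06, 0.39, 0.73, 1.65, -0.32, 1.28, 1.54]
```

Call:
nudge_tcp --motion '[{"d": [0.039,0.337,0.038],"rot": [0.035,-0.448,0.234]},{"d": [0.039,0.337,0.038],"rot": [0.035,-0.448,0.234]},{"d": [0.039,0.337,0.038],"rot": [0.035,-0.448,0.234]},{"d": [0.039,0.337,0.038],"rot": [0.035,-0.448,0.234]},{"d": [0.039,0.337,0.038],"rot": [0.035,-0.448,0.234]},{"d": [0.039,0.337,0.038],"rot": [0.035,-0.448,0.234]},{"d": [0.039,0.337,0.038],"rot": [0.035,-0.448,0.234]},{"d": [0.039,0.337,0.038],"rot": [0.035,-0.448,0.234]}]'

```text
t: 7.8
ee_pos: [0.6703, 0.0573, 0.3279]
ee_rot: [0.17, 0.479, 0.858, -0.068]
contact_force: [-0.5, 0.1, -1.5]
gripper_width: 0.0154
gripper_force: 30.0
```

```bash
python3 - <<'E'
from chk import *
import sim
delta(*ins(.06,255))
q=np.array(manip.sense()["joint_pos"]);p,R=ins(.06,255)
a,b=sim.fkj(q);d=p-a;w=Rn.from_matrix(b.T@R).as_rotvec()
for k in range(1,10):
    q,e=sim.step(q,a+d*k/9,b@Rn.from_rotvec(w*k/9).as_matrix(),n=12);print(q.round(2),round(e,3),(a+d*k/9).round(2))
E
```

```text
t 7.8 row [0.1054, -0.1524, 0.0597] [-0.4132, -0.6003, -2.4044] j [-0.8, 0.6, 0.84, 1.52, -0.15, 0.99, 0.52]
[-0.85  0.53  0.81  1.68 -0.03  0.82  0.69] 0.0 [0.65 0.07 0.31]
[-0.88  0.46  0.78  1.83  0.09  0.64  0.84] 0.0 [0.63 0.07 0.3 ]
[-0.89  0.4   0.75  1.97  0.22  0.48  0.98] 0.0 [0.61 0.06 0.29]
[-0.88  0.35  0.73  2.1   0.36  0.31  1.13] 0.0 [0.59 0.06 0.28]
[-0.52  0.26  0.34  2.2   0.93  0.24  0.9 ] 0.0 [0.57 0.06 0.27]
[ 0.03  0.23 -0.23  2.27  1.44  0.24  0.72] 0.0 [0.56 0.05 0.26]
[ 0.43  0.26 -0.62  2.32  1.77  0.23  0.74] 0.0 [0.54 0.05 0.25]
[ 0.74  0.33 -0.91  2.37  1.92  0.23  0.93] 0.0 [0.52 0.05 0.24]
[ 0.94  0.42 -1.09  2.39  1.89  0.23  1.32] 0.0 [0.5  0.04 0.23]
```

Call:
nudge_tcp --motion '[{"d": [0.105,-0.152,0.06],"rot": [-0.413,-0.6,-2.404]},{"d": [0.105,-0.152,0.06],"rot": [-0.413,-0.6,-2.404]},{"d": [0.105,-0.152,0.06],"rot": [-0.413,-0.6,-2.404]},{"d": [0.105,-0.152,0.06],"rot": [-0.413,-0.6,-2.404]},{"d": [0.105,-0.152,0.06],"rot": [-0.413,-0.6,-2.404]},{"d": [0.105,-0.152,0.06],"rot": [-0.413,-0.6,-2.404]},{"d": [0.105,-0.152,0.06],"rot": [-0.413,-0.6,-2.404]},{"d": [0.105,-0.152,0.06],"rot": [-0.413,-0.6,-2.404]}]'

```text
t: 8.6
ee_pos: [0.5009, 0.0352, 0.2287]
ee_rot: [0.25, 0.007, 0.959, -0.132]
contact_force: [-0.3, -0.5, -1.2]
gripper_width: 0.0156
gripper_force: 30.0
```

```bash
python3 - <<'E'
from chk import *
chk([ins(.06,255),ins(-.022,255),ins(-.022,177)]);delta(*ins(.06,255))
E
```

```text
 sim [0.94, 0.42, -1.09, 2.39, 1.89, 0.23, 1.32] 0.0001 maxstep 0.36
 sim [0.75, 0.7, -1.02, 2.34, 2.14, 0.49, 1.13] 0.0 maxstep 0.16
 sim [0.84, 0.88, -1.25, 2.34, 2.02, 0.71, -0.06] 0.0001 maxstep 0.14
t 8.6 row [-0.0026, 0.0089, 0.0001] [-0.2549, -0.3788, -1.4455] j [-1.03, 0.35, 0.74, 2.35, 0.94, 0.24, 0.3]
```

Call:
nudge_tcp --motion '[{"d": [-0.003,0.009,0],"rot": [-0.255,-0.379,-1.446]},{"d": [-0.003,0.009,0],"rot": [-0.255,-0.379,-1.446]},{"d": [-0.003,0.009,0],"rot": [-0.255,-0.379,-1.446]},{"d": [-0.003,0.009,0],"rot": [-0.255,-0.379,-1.446]},{"d": [-0.003,0.009,0],"rot": [-0.255,-0.379,-1.446]},{"d": [-0.003,0.009,0],"rot": [-0.255,-0.379,-1.446]},{"d": [-0.003,0.009,0],"rot": [-0.255,-0.379,-1.446]},{"d": [-0.003,0.009,0],"rot": [-0.255,-0.379,-1.446]}]'

```text
t: 9.4
ee_pos: [0.507, 0.0446, 0.2281]
ee_rot: [0.268, -0.406, 0.86, -0.152]
contact_force: [-0.8, 0.3, -1.9]
gripper_width: 0.016
gripper_force: 30.0
```

```bash
python3 - <<'E'
from chk import *
chk([ins(.06,255),ins(-.022,255),ins(-.022,177)]);delta(*ins(.06,255))
E
```

```text
 sim [0.94, 0.42, -1.09, 2.39, 1.89, 0.23, 1.32] 0.0 maxstep 0.4
 sim [0.75, 0.7, -1.02, 2.34, 2.14, 0.49, 1.13] 0.0 maxstep 0.16
 sim [0.84, 0.88, -1.25, 2.34, 2.02, 0.71, -0.06] 0.0001 maxstep 0.14
t 9.4 row [0.0023, 0.0016, -0.0014] [-0.0983, -0.1738, -0.6267] j [-0.17, 0.24, -0.16, 2.47, 2.09, 0.31, 0.1]
```

Flipped as planned (j5 = 2.09). Continuing.

Call:
nudge_tcp --motion '[{"d": [0.002,0.002,-0.001],"rot": [-0.098,-0.174,-0.627]},{"d": [0.002,0.002,-0.001],"rot": [-0.098,-0.174,-0.627]},{"d": [0.002,0.002,-0.001],"rot": [-0.098,-0.174,-0.627]},{"d": [0.002,0.002,-0.001],"rot": [-0.098,-0.174,-0.627]},{"d": [0.002,0.002,-0.001],"rot": [-0.098,-0.174,-0.627]},{"d": [0.002,0.002,-0.001],"rot": [-0.098,-0.174,-0.627]},{"d": [0.002,0.002,-0.001],"rot": [-0.098,-0.174,-0.627]}]'

```text
t: 10.1
ee_pos: [0.5035, 0.0423, 0.2264]
ee_rot: [0.26, -0.672, 0.677, -0.15]
contact_force: [-1.1, -0.9, -1.6]
gripper_width: 0.0157
gripper_force: 30.0
```

```bash
python3 - <<'E'
from chk import *
chk([ins(.06,255),ins(-.022,255),ins(-.022,177)]);delta(*ins(.06,255));delta(*ins(.02,255))
E
```

```text
 sim [0.94, 0.42, -1.09, 2.39, 1.89, 0.23, 1.32] 0.0 maxstep 0.23
 sim [0.75, 0.7, -1.02, 2.34, 2.14, 0.49, 1.13] 0.0 maxstep 0.16
 sim [0.84, 0.88, -1.25, 2.34, 2.02, 0.71, -0.06] 0.0001 maxstep 0.14
t 10.1 row [-0.0017, -0.0009, -0.0006] [0.0004, -0.0025, -0.007] j [0.66, 0.33, -0.91, 2.45, 2.18, 0.23, 0.86]
t 10.1 row [-0.0018, -0.001, 0.0394] [0.0004, -0.0025, -0.007] j [0.66, 0.33, -0.91, 2.45, 2.18, 0.23, 0.86]
```

Call:
nudge_tcp --motion '[{"d": [-0.002,-0.001,0.02],"rot": [0,-0.0025,-0.007]},{"d": [-0.002,-0.001,0.04],"rot": [0,-0.0025,-0.007]},{"d": [-0.002,-0.001,0.045],"rot": [0,-0.0025,-0.007]},{"d": [-0.002,-0.001,0.045],"rot": [0,-0.0025,-0.007]},{"d": [-0.002,-0.001,0.045],"rot": [0,-0.0025,-0.007]}]'

```text
t: 10.6
ee_pos: [0.5302, 0.0522, 0.1917]
ee_rot: [-0.261, 0.676, -0.672, 0.151]
contact_force: [-0.1, 1.0, -1.5]
gripper_width: 0.0156
gripper_force: 30.0
```

```bash
python3 - <<'E'
from go import *
delta(*ins(.015,255))
z=lambda im,x,y,w,h,k:cv2.resize(im[y:y+h,x:x+w],None,fx=k,fy=k,interpolation=cv2.INTER_CUBIC)
t=manip.get_image("top");s=manip.get_image("scene")
cv2.imwrite("pics/i.png",np.hstack([z(t,205,135,60,75,6),z(s,210,135,60,75,6)]))
E
```

```text
t 10.6 row [0.0016, 0.0016, -0.0002] [-0.0019, 0.0003, 0.0045] j [0.59, 0.48, -0.92, 2.43, 2.22, 0.39, 0.84]
```

View pics/i.png

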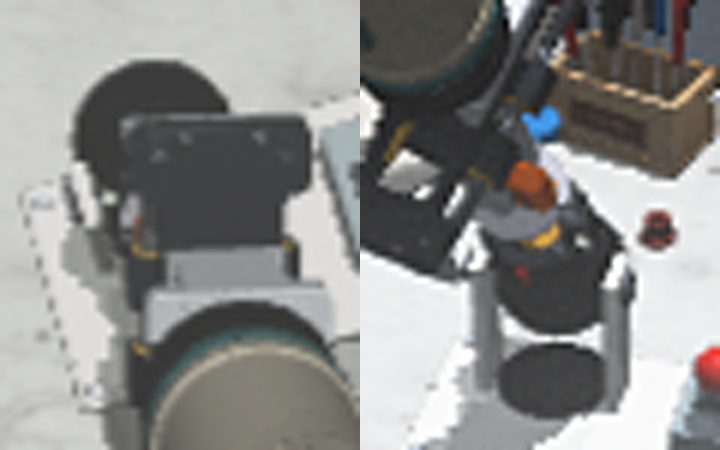

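The scene crop shows the collar (about (510,210)) centred over the mouth, on axis, with the black lug dash toward the white mark at (580,240). Advancing in steps while watching the force.

Call:
nudge_tcp --motion '[{"d": [0.001,0.001,0.007],"rot": [0,0,0.002]},{"d": [0.001,0.001,0.014],"rot": [0,0,0.002]},{"d": [0.001,0.001,0.021],"rot": [0,0,0.002]},{"d": [0.001,0.001,0.021],"rot": [0,0,0.002]},{"d": [0.001,0.001,0.021],"rot": [0,0,0.002]}]'

```text
t: 11.2
ee_pos: [0.5419, 0.054, 0.1734]
ee_rot: [-0.261, 0.675, -0.673, 0.151]
contact_force: [-0.4, 0.5, -0.9]
gripper_width: 0.016
gripper_force: 30.0
```

```bash
python3 - <<'E'
from go import *
delta(*ins(-.006,255));s=manip.sense();print((H.T@s["contact_force"]).round(1),s["ft_torque"])
E
```

```text
t 11.2 row [0.0001, 0.0011, -0.001] [-0.0022, 0.0003, 0.0014] j [0.57, 0.55, -0.92, 2.43, 2.25, 0.46, 0.83]
[-0.7  0.6 -0.6] [-0.05506144  0.78715394 -0.00311138]
```

Call:
nudge_tcp --motion '[{"d": [0,0,0.003]},{"d": [0,0,0.006]},{"d": [0,0,0.006]}]'

```text
t: 11.5
ee_pos: [0.5454, 0.0546, 0.1687]
ee_rot: [-0.261, 0.675, -0.673, 0.151]
contact_force: [-1.5, -0.6, 0.8]
gripper_width: 0.0162
gripper_force: 30.0
```

```bash
python3 - <<'E'
from go import *
delta(*ins(-.012,255));s=manip.sense();print((H.T@s["contact_force"]).round(1))
E
```

```text
t 11.5 row [-0.0001, 0.0013, -0.0008] [-0.0028, -0.0004, 0.0017] j [0.56, 0.57, -0.92, 2.42, 2.26, 0.48, 0.83]
[-0.9 -0.2  1.6]
```

Call:
nudge_tcp --motion '[{"d": [0,0.0005,0.003]},{"d": [0,0.0005,0.006]},{"d": [0,0.0005,0.006]}]'

```text
t: 11.8
ee_pos: [0.5487, 0.0555, 0.1638]
ee_rot: [-0.261, 0.675, -0.673, 0.152]
contact_force: [-1.7, -1.1, 2.3]
gripper_width: 0.0161
gripper_force: 30.0
```

```bash
python3 - <<'E'
from go import *
delta(*ins(-.018,255));s=manip.sense();print((H.T@s["contact_force"]).round(1))
E
```

```text
t 11.8 row [-0.0001, 0.0013, -0.0009] [-0.0036, -0.0005, 0.0016] j [0.56, 0.59, -0.92, 2.42, 2.26, 0.49, 0.82]
[-0.2 -0.6  3. ]
```

Call:
nudge_tcp --motion '[{"d": [0,0,0.003]},{"d": [0,0,0.005]},{"d": [0,0,0.005]}]'

```text
t: 12.1
ee_pos: [0.5515, 0.0563, 0.1597]
ee_rot: [-0.261, 0.675, -0.673, 0.152]
contact_force: [-3.1, -0.8, 5.3]
gripper_width: 0.0158
gripper_force: 30.0
```

```bash
python3 - <<'E'
from go import *
delta(*ins(-.023,255));s=manip.sense();print((H.T@s["contact_force"]).round(1))
E
```

```text
t 12.1 row [-0.0001, 0.0013, -0.0009] [-0.0036, -0.0005, 0.0018] j [0.55, 0.6, -0.92, 2.42, 2.27, 0.51, 0.82]
[0.5 0.1 6.1]
```

Call:
nudge_tcp --motion '[{"d": [0,0,0.0015]},{"d": [0,0,0.0015]}]'

```text
t: 12.3
ee_pos: [0.5522, 0.0564, 0.1586]
ee_rot: [-0.261, 0.675, -0.673, 0.152]
contact_force: [-3.3, -0.9, 6.6]
gripper_width: 0.0158
gripper_force: 30.0
```

```bash
python3 - <<'E'
from go import *
s=manip.sense();print((H.T@s["contact_force"]).round(1))
E
```

```text
[ 1.  -0.1  7.4]
```

Call:
nudge_tcp --motion '[{"rot": [0,0,0.1]},{"rot": [0,0,0.2]},{"rot": [0,0,0.3]},{"rot": [0,0,0.4]},{"rot": [0,0,0.4]}]'

```text
t: 12.8
ee_pos: [0.552, 0.0564, 0.1585]
ee_rot: [0.286, -0.527, 0.794, -0.096]
contact_force: [-3.8, -0.7, 7.0]
gripper_width: 0.0158
gripper_force: 30.0
```

```bash
python3 - <<'E'
from go import *
delta(*ins(-.023,255-23));s=manip.sense();print((H.T@s["contact_force"]).round(1),(H.T@s["ft_torque"]).round(2))
E
```

```text
t 12.8 row [0.0002, 0.0007, -0.0022] [-0.0032, 0.001, 0.0006] j [0.61, 0.65, -1.03, 2.42, 2.17, 0.57, 0.53]
[0.9 0.3 8. ] [-0.07  0.55 -0.09]
```

Call:
nudge_tcp --motion '[{"rot": [0,0,0.12]},{"rot": [0,0,0.24]},{"rot": [0,0,0.36]},{"rot": [0,0,0.48]},{"rot": [0,0,0.6]},{"rot": [0,0,0.7]},{"rot": [0,0,0.8]},{"rot": [0,0,0.8]}]'

```text
t: 13.6
ee_pos: [0.5525, 0.0555, 0.1587]
ee_rot: [0.302, -0.176, 0.937, 0.022]
contact_force: [-3.6, -3.9, 8.0]
gripper_width: 0.016
gripper_force: 30.0
```

```bash
python3 - <<'E'
from go import *
delta(*ins(-.023,180));s=manip.sense();print((H.T@s["contact_force"]).round(1),(H.T@s["ft_torque"]).round(2))
E
```

```text
t 13.6 row [0.0006, 0.0005, -0.0021] [-0.0037, 0.0036, 0.108] j [0.69, 0.74, -1.19, 2.42, 2.05, 0.7, -0.14]
[ 0.9 -2.8  9.1] [-0.53  0.37 -0.07]
```

Call:
nudge_tcp --motion '[{"rot": [0,0,0.05]},{"rot": [0,0,0.1]},{"rot": [0,0,0.14]},{"rot": [0,0,0.14]}]'

```text
t: 14.0
ee_pos: [0.5527, 0.0548, 0.1587]
ee_rot: [0.3, -0.11, 0.947, 0.042]
contact_force: [-4.2, -5.2, 8.8]
gripper_width: 0.016
gripper_force: 30.0
```

```bash
python3 - <<'E'
from go import *
delta(*ins(-.023,180));s=manip.sense();print((H.T@s["contact_force"]).round(1),(H.T@s["ft_torque"]).round(2))
E
```

```text
t 14.0 row [0.0006, 0.0012, -0.0021] [-0.0051, 0.0038, -0.0305] j [0.69, 0.74, -1.2, 2.42, 2.04, 0.7, -0.27]
[ 0.7 -3.9 10.3] [-0.83  0.52  0.  ]
```

Call:
nudge_tcp --motion '[{"d": [0,-0.001,0],"rot": [0,0,0.04]},{"d": [0,-0.001,0],"rot": [0,0,0.08]},{"d": [0,-0.001,0],"rot": [0,0,0.08]}]'

```text
t: 14.3
ee_pos: [0.5527, 0.0543, 0.1587]
ee_rot: [0.298, -0.073, 0.95, 0.054]
contact_force: [-3.8, -5.3, 6.3]
gripper_width: 0.016
gripper_force: 30.4
```

```bash
python3 - <<'E'
from go import *
delta(*ins(-.023,180));s=manip.sense();print((H.T@s["contact_force"]).round(1),(H.T@s["ft_torque"]).round(2))
E
```

```text
t 14.3 row [0.0007, 0.0016, -0.0021] [-0.0039, 0.004, -0.1088] j [0.7, 0.75, -1.21, 2.42, 2.04, 0.71, -0.34]
[-0.5 -4.1  8. ] [-0.7   0.52  0.52]
```

Call:
nudge_tcp --motion '[{"d": [0,-0.001,0],"rot": [0,0,-0.05]},{"d": [0,-0.001,-0.003],"rot": [0,0,-0.05]},{"d": [0,-0.001,-0.006],"rot": [0,0,-0.05]},{"d": [0,-0.001,-0.006],"rot": [0,0,-0.05]}]'

```text
t: 14.7
ee_pos: [0.5492, 0.0534, 0.1638]
ee_rot: [0.299, -0.097, 0.948, 0.048]
contact_force: [-3.1, -2.5, 7.0]
gripper_width: 0.0158
gripper_force: 30.0
```

```bash
python3 - <<'E'
from go import *
delta(*ins(-.017,180));s=manip.sense();print((H.T@s["contact_force"]).round(1),(H.T@s["ft_torque"]).round(2))
E
```

```text
t 14.7 row [0.0006, 0.0016, -0.0018] [-0.002, 0.0038, -0.0594] j [0.7, 0.72, -1.2, 2.42, 2.04, 0.68, -0.3]
[ 1.  -1.6  7.8] [-0.27  0.26  0.07]
```

Call:
nudge_tcp --motion '[{"d": [0,0,-0.001]},{"d": [0,0,-0.002]},{"d": [0,0,-0.002]}]'

```text
t: 15.0
ee_pos: [0.5484, 0.0532, 0.1652]
ee_rot: [0.299, -0.097, 0.948, 0.048]
contact_force: [1.0, 0.0, 1.0]
gripper_width: 0.0157
gripper_force: 30.0
```

```bash
python3 - <<'E'
from go import *
delta(*ins(-.017,180));s=manip.sense();print((H.T@s["contact_force"]).round(1),(H.T@s["ft_torque"]).round(2))
E
```

```text
t 15.0 row [0.0007, 0.0016, -0.0002] [-0.0016, 0.0036, -0.0596] j [0.71, 0.71, -1.2, 2.42, 2.04, 0.67, -0.3]
[ 1.4 -0.2  0.3] [-0.27  0.2   0.12]
```

Call:
nudge_tcp --motion '[{"d": [0,0,-0.001]},{"d": [0,0,-0.0015]},{"d": [0,0,-0.0015]}]'

```text
t: 15.3
ee_pos: [0.5482, 0.0531, 0.1653]
ee_rot: [0.298, -0.096, 0.949, 0.049]
contact_force: [15.2, 4.2, -18.4]
gripper_width: 0.0159
gripper_force: 30.0
```

```bash
python3 - <<'E'
from go import *
delta(*ins(-.017,180));s=manip.sense();print((H.T@s["contact_force"]).round(1),(H.T@s["ft_torque"]).round(2))
E
```

```text
t 15.3 row [0.0006, 0.0017, 0.0001] [-0.0002, 0.0023, -0.062] j [0.71, 0.71, -1.19, 2.42, 2.03, 0.66, -0.3]
[  2.4   0.1 -24.2] [0.23 0.06 0.15]
```

The lock holds: a pull of 24 N doesn't move it, and the measured z is -17 mm. Relax, open and withdraw.

Call:
nudge_tcp --motion '[{"d": [0,0,0.0015]},{"d": [0,0,0.0015]}]'

```text
t: 15.5
ee_pos: [0.5484, 0.0532, 0.165]
ee_rot: [0.299, -0.097, 0.948, 0.048]
contact_force: [2.8, -0.7, 0.3]
gripper_width: 0.016
gripper_force: 30.0
```

Call:
nudge_tcp --motion '[{},{},{},{"d": [0,0,-0.02]},{"d": [0,0,-0.05]},{"d": [0,0,-0.08]},{"d": [0,0,-0.08]}]' --finger_gap 0.045

```text
t: 16.2
ee_pos: [0.5027, 0.0407, 0.2327]
ee_rot: [0.3, -0.098, 0.948, 0.045]
contact_force: [1.1, -0.9, -0.6]
gripper_width: 0.0451
gripper_force: 0.0
```

```bash
python3 - <<'E'
from chk import *
p0=lamp(-.08,-.105,.25)
print(lamp(-.08,-.105,.062).round(3),lamp(-.0266,-.105,.0735).round(3))
A,B=(p0,down(15.1)),(lamp(-.08,-.105,.064),down(15.1))
print("15");chk([A,B,(lamp(-.006,-.105,.064),down(15.1))])
A2,B2=(p0,down(195.1)),(lamp(-.08,-.105,.064),down(195.1))
print("195");chk([A2,B2,(lamp(-.006,-.105,.064),down(195.1))])
delta(*A);delta(*A2)
z=lambda im,x,y,w,h,k:cv2.resize(im[y:y+h,x:x+w],None,fx=k,fy=k,interpolation=cv2.INTER_CUBIC)
s=manip.get_image("scene");t=manip.get_image("top")
cv2.imwrite("pics/l.png",np.hstack([z(t,205,135,75,75,5),z(s,210,135,75,75,5)]))
E
```

```text
[ 0.521 -0.061  0.062] [ 0.573 -0.047  0.074]
15
 sim [0.82, 0.59, -1.04, 1.83, 0.58, 1.06, -0.18] 0.0 maxstep 0.24
 sim [0.66, 0.82, -0.77, 1.98, 0.89, 0.72, -0.41] 0.0 maxstep 0.09
 sim [0.58, 0.9, -0.78, 1.78, 0.84, 0.83, -0.36] 0.0 maxstep 0.1
195
 sim [0.9, 0.72, -1.25, 1.82, 0.74, 1.18, 2.81] 0.0 maxstep 0.53
 sim [0.76, 0.93, -0.97, 1.97, 1.05, 0.87, 2.6] 0.0 maxstep 0.09
 sim [0.67, 1.0, -0.97, 1.77, 1.0, 0.97, 2.67] 0.0 maxstep 0.1
t 16.2 row [-0.0086, -0.103, -0.0185] [0.4878, 0.4701, 1.4609] j [0.86, 0.41, -1.2, 2.44, 1.89, 0.36, -0.2]
t 16.2 row [-0.0086, -0.103, -0.0185] [-0.4774, 0.4953, -1.5718] j [0.86, 0.41, -1.2, 2.44, 1.89, 0.36, -0.2]
```

View pics/l.png

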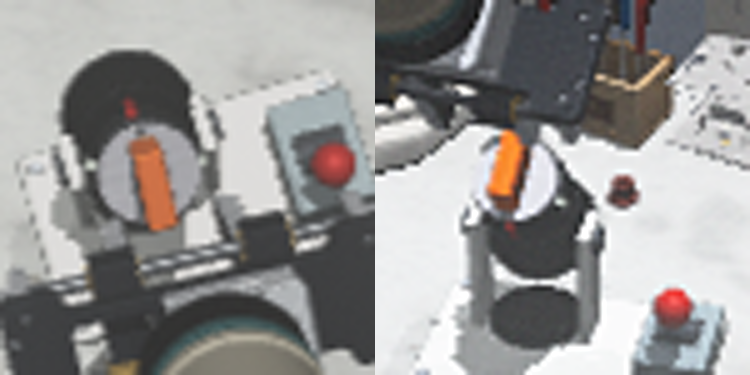

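The top crop shows the collar seated in the mouth with the orange wing along the red marks ((130,105) to (155,215)); the red ball is still leaning forward at (333,163). Next the switch: move right first, then turn the tool down, fingers shut.

Call:
nudge_tcp --motion '[{"d": [0,-0.05,-0.01]},{"d": [0,-0.1,-0.0185]},{"d": [-0.009,-0.103,-0.0185],"rot": [0.488,0.47,1.461]},{"d": [-0.009,-0.103,-0.0185],"rot": [0.488,0.47,1.461]},{"d": [-0.009,-0.103,-0.0185],"rot": [0.488,0.47,1.461]},{"d": [-0.009,-0.103,-0.0185],"rot": [0.488,0.47,1.461]},{"d": [-0.009,-0.103,-0.0185],"rot": [0.488,0.47,1.461]},{"d": [-0.009,-0.103,-0.0185],"rot": [0.488,0.47,1.461]}]' --finger_gap 0.0 --grip_n 10

```text
t: 17.1
ee_pos: [0.5214, -0.0597, 0.2452]
ee_rot: [0.16, 0.273, 0.948, 0.024]
contact_force: [0.7, -0.7, -0.0]
gripper_width: 0.0009
gripper_force: 0.0
```

```bash
python3 - <<'E'
from go import *
delta(lamp(-.08,-.105,.25),down(15.1))
E
```

```text
t 17.1 row [-0.0021, -0.0008, -0.0046] [0.2386, 0.2311, 0.7408] j [0.86, 0.43, -1.12, 2.11, 0.82, 0.67, 0.23]
```

Call:
nudge_tcp --motion '[{"d": [-0.002,0,-0.005],"rot": [0.239,0.231,0.741]},{"d": [-0.002,0,-0.005],"rot": [0.239,0.231,0.741]},{"d": [-0.002,0,-0.005],"rot": [0.239,0.231,0.741]},{"d": [-0.002,0,-0.005],"rot": [0.239,0.231,0.741]},{"d": [-0.002,0,-0.005],"rot": [0.239,0.231,0.741]},{"d": [-0.002,0,-0.005],"rot": [0.239,0.231,0.741]},{"d": [-0.002,0,-0.005],"rot": [0.239,0.231,0.741]}]'

```text
t: 17.8
ee_pos: [0.5223, -0.0612, 0.2499]
ee_rot: [0.001, 0.607, 0.795, -0.0]
contact_force: [0.6, -0.1, -0.7]
gripper_width: 0.0004
gripper_force: 0.0
```

```bash
python3 - <<'E'
from go import *
delta(lamp(-.08,-.105,.064),down(15.1))
E
```

```text
t 17.8 row [0.0006, -0.0013, 0.1859] [0.0011, 0.0015, 0.0038] j [0.68, 0.54, -0.94, 1.79, 0.49, 1.07, -0.18]
```

Call:
nudge_tcp --motion '[{"d": [0,-0.001,0.04]},{"d": [0,-0.001,0.08]},{"d": [0,-0.001,0.12]},{"d": [0,-0.001,0.16]},{"d": [0,-0.001,0.186]},{"d": [0,-0.001,0.186]}]'

```text
t: 18.4
ee_pos: [0.5186, -0.0616, 0.0623]
ee_rot: [-0.0, 0.605, 0.796, -0.002]
contact_force: [-0.7, -0.4, 0.8]
gripper_width: 0.0007
gripper_force: 0.0
```

```bash
python3 - <<'E'
from go import *
delta(lamp(-.035,-.105,.064),down(15.1));delta(lamp(-.006,-.105,.064),down(15.1))
E
```

```text
t 18.4 row [-0.0006, 0.0476, -0.0019] [-0.0033, 0.0016, 0.0072] j [0.52, 0.77, -0.72, 1.98, 0.79, 0.7, -0.43]
t 18.4 row [-0.0008, 0.0766, -0.002] [-0.0033, 0.0016, 0.0072] j [0.52, 0.77, -0.72, 1.98, 0.79, 0.7, -0.43]
```

Call:
nudge_tcp --motion '[{"d": [-0.001,0.015,-0.001],"rot": [0,0,0.005]},{"d": [-0.001,0.025,-0.001],"rot": [0,0,0.005]},{"d": [-0.001,0.035,-0.001],"rot": [0,0,0.005]},{"d": [-0.001,0.045,-0.001],"rot": [0,0,0.005]},{"d": [-0.001,0.055,-0.001],"rot": [0,0,0.005]},{"d": [-0.001,0.063,-0.001],"rot": [0,0,0.005]},{"d": [-0.001,0.068,-0.001],"rot": [0,0,0.005]},{"d": [-0.001,0.068,-0.001],"rot": [0,0,0.005]}]'

```text
t: 19.2
ee_pos: [0.5896, -0.0449, 0.0687]
ee_rot: [0.004, 0.608, 0.794, 0.001]
contact_force: [-0.2, 0.6, 0.6]
gripper_width: 0.0006
gripper_force: 0.1
```

Call:
nudge_tcp --motion '[{"d": [0,0.003,0]},{"d": [0,0.006,0]},{"d": [0,0.006,0]}]'

```text
t: 19.5
ee_pos: [0.592, -0.0443, 0.0675]
ee_rot: [0.002, 0.609, 0.793, -0.001]
contact_force: [-4.9, -0.8, 7.0]
gripper_width: 0.0005
gripper_force: 3.7
```

```bash
python3 - <<'E'
from go import *
delta(lamp(-.006,-.105,.064),down(15.1))
E
```

```text
t 19.5 row [0.0021, 0.0012, 0.0035] [0.0004, 0.0054, -0.0015] j [0.46, 0.83, -0.73, 1.79, 0.75, 0.82, -0.38]
```

```bash
python3 - <<'E'
from go import *
z=lambda im,x,y,w,h,k:cv2.resize(im[y:y+h,x:x+w],None,fx=k,fy=k,interpolation=cv2.INTER_CUBIC)
s=manip.get_image("scene");t=manip.get_image("top")
cv2.imwrite("pics/sw.png",np.hstack([z(t,230,130,75,75,5),z(s,240,155,75,75,5)]))
for n,im,bx in(("top",t,(250,140,300,190)),("scene",s,(255,180,300,215))):
    for lo,hi in(((0,120,80),(8,255,255)),):
        for b in blobs(im,lo,hi,bx,3):print(n,b[:2])
print("expect on:",proj("scene",lamp(.0166,-.105,.0735)).round(1),proj("top",lamp(.0166,-.105,.0735)).round(1),"off:",proj("scene",lamp(-.0266,-.105,.0735)).round(1))
E
```

```text
expect on: [[271.6 188.4]] [[267.  153.8]] off: [[268.8 196.4]]
```

View pics/sw.png

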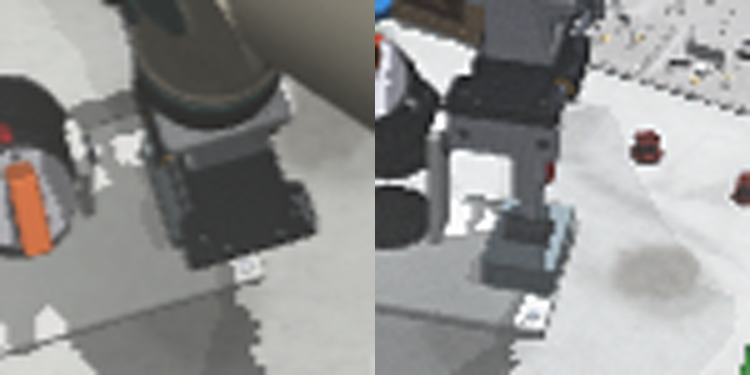

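The scene crop shows a red sliver of the ball behind the finger at about (275,189), near where "on" should be. I'll back off and measure.

Call:
nudge_tcp --motion '[{"d": [0,-0.02,0]},{"d": [0,-0.05,0]},{"d": [0,-0.08,0]},{"d": [0,-0.09,-0.05]},{"d": [0,-0.1,-0.1]},{"d": [0,-0.1,-0.15]},{"d": [0,-0.1,-0.15]}]'

```text
t: 20.3
ee_pos: [0.5006, -0.0682, 0.2229]
ee_rot: [0.008, 0.609, 0.793, 0.004]
contact_force: [0.7, 0.2, -0.2]
gripper_width: 0.0003
gripper_force: 0.0
```

```bash
python3 - <<'E'
from go import *
exec(open("m.py").read().split("T=[")[0].replace("pics/top0.png","").split("def cen")[0].split("t=")[0])
s=manip.get_image("scene");t=manip.get_image("top");cv2.imwrite("pics/f_s.png",s);cv2.imwrite("pics/f_t.png",t)
h=lambda n,im,bx:[b[:2] for b in blobs(im,(0,120,80),(8,255,255),bx,3)]
print("scene",h("s",s,(258,178,285,215)),"top",h("t",t,(250,140,290,185)))
E
```

```text
scene [(28, array([272.11, 187.5 ]))] top [(22, array([265.36, 154.27]))]
```

Call:
nudge_tcp --motion '[{"d": [0.03,-0.03,-0.05]},{"d": [0.06,-0.05,-0.1]},{"d": [0.1,-0.05,-0.12]},{"d": [0.15,-0.05,-0.12]},{"d": [0.15,-0.05,-0.12]}]'

```text
t: 20.9
ee_pos: [0.4071, 0.0671, 0.3367]
ee_rot: [0.004, 0.606, 0.795, 0.001]
contact_force: [-0.1, -0.7, 0.2]
gripper_width: 0.0008
gripper_force: 0.0
```

```bash
python3 - <<'E'
from go import *
s=manip.get_image("scene");t=manip.get_image("top")
h=lambda im,bx:[b[:2] for b in blobs(im,(0,120,80),(8,255,255),bx,3)]
S=h(s,(258,178,285,215));T=h(t,(250,140,290,185));print(S,T)
a,g=tri((269.1,195.24),(271.56,167.07));b,g2=tri(S[0][1],T[0][1]);d=b-a;L=Rn.from_euler("z",-yaw).as_matrix()@d
print("ball",b.round(4),g2,"lamp-frame shift",L.round(4),"want [.0432 0 0]")
z=lambda im,x,y,w,h,k:cv2.resize(im[y:y+h,x:x+w],None,fx=k,fy=k,interpolation=cv2.INTER_CUBIC)
cv2.imwrite("pics/end.png",np.hstack([z(t,150,130,140,130,3),z(s,150,150,125,130,3)]))
E
```

```text
[(29, array([272.1 , 187.59]))] [(44, array([267.11, 153.8 ]))]
ball [ 0.6139 -0.0371  0.0774] 0.002150365898417077 lamp-frame shift [ 0.0419 -0.0003 -0.0007] want [.0432 0 0]
```

View pics/end.png

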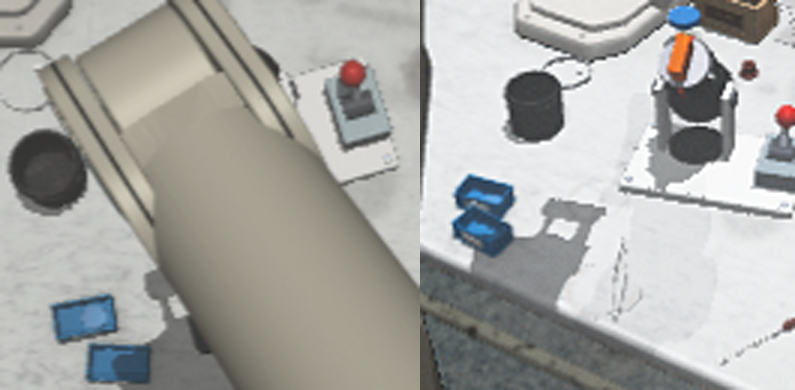

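The lever has swung over (ball shift 42 mm against 43 mm expected, and it met the hard stop at about 8 N). The insert is seated with its wing along the red marks, and the cup and trays are where they were. Handing in.

```bash
python3 -c "
from station import manip
print(manip.close_job())"
```

```text
the job is handed in; nothing more can be done
None
```

The LED insert is locked in the lamp (it held against a 24 N pull), the red switch lever is over to its far stop, the cup and trays were left alone, and I handed the job in at about 21 s of the 59 s limit.

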